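# Open a stuck sewing machine and put its removed parts away

### The arm

A 7-joint arm with a two-finger parallel gripper is mounted at the origin on the work surface. World frame = base frame: x ahead of the robot, y to its left, z up, the work surface at z = 0. Lengths are in m, angles in rad, forces in N, time in s.
With the tool pointing down it reaches from about 0.425 to 0.925 m from the base axis. Payload 6.8 kg.
Tool frame: the origin (TCP) lies on the centre line of the jaws, within the pads' length; the fingertips stand 19 mm ahead of it and the grasp point (between the pads) is the TCP (tcp_to_tips is the distance from the TCP to the fingertips, in m); z points along the fingers, y is the line along which they close (so a half turn about z gives the same grasp; the last joint's range is limited). The gripper opens to 85 mm and grips with 20 to 120 N. Pads are 22 mm wide; open, the fingers measure 114 mm over their backs; the gripper's body (76 mm by 85 mm) begins 54 mm behind the grasp point. The pads swing forward as they close: fully open they stand 13 mm farther back than shut.
Start: joints at [1.041, 0.477, 0.022, 1.555, -0.011, 1.109, -0.083], TCP at [0.276, -0.616, 0.25] pointing down, gripper open.
Joint ranges: [-2.96, 2.96], [-0.34, 2.1], [-1.41, 1.46], [0.24, 2.44], [-1.37, 4.51], [0.17, 1.92], [-2.96, 2.96]. Speed limits (rad/s): [2.39, 2.39, 3.14, 3.14, 3.14, 3.14, 3.14].

### API

Orientations are given as a unit quaternion [w, x, y, z].
In Python, from station import * gives the robot as it stands.
- The arm moves only by the shell command python3 -m jog 'ROWS' [FORCE]. ROWS is a JSON object of lists of equal length, an entry for each row: "delta_pos": the shift along the world's x, y, z in mm, a list of three; "delta_rot": the turn, a rotation vector about the world's x, y, z in degrees, a list of three; "fingers": the closure, from -1 (fully open) to 1 (shut), so that 0 is half open. A call has 1 to 12 rows; each row shifts and turns the commanded pose from where the row before left it; what a row does not reach is not made up. A row lasts 1/12 s, in which the tool goes at most 41.7 mm and 7.16 degrees, less where a joint would pass 70% of its speed; a pose out of reach is approached as far as the arm can. A call with a gripper value outside its range is refused whole. The fingers move at their own pace and stop on an object; FORCE is the grip in N (left out, the last holds). Time passes only in rows, so rows that do not move let the fingers close. It gives the time, the measured TCP pose, the force, the opening and the grip force at its end, in the units of the state.
- state(): the state, without advancing time (a new reading comes with each control period).
- camera(name): name is "scene" or "side" or "wrist"; returns the picture (400x640x3 uint8, blue, green, red); there is no depth.
- camera_info(name): a dict with "mtx" (3x3 intrinsics, pixels), "dist_coeffs" ([k1, k2, p1, p2, k3] as OpenCV has them; the pictures are not rectified), "rvec" (rotation vector, rad) and "tvec" (3), from world to camera coordinates, as OpenCV has them; the wrist camera has in their place "tool_from_camera" (4x4, takes a point from camera to tool coordinates, whose origin is the TCP and whose axes are the flange's). Camera axes: x right, y down, z forward; pixel columns grow to the right and rows downward; lengths in m; the calibration is good to about 2 mm. A picture is of the moment at which its call begins: read the wrist's pose just before it. camera_info takes no time and is no camera call.
- close_job(): hands the job in; it is judged then, once.
Trained networks look in the newest picture that a camera, given by its name, has taken for a name from the list of things; names that differ only in an ending like _2 or _b are one class to them, and where a whole thing is asked for, a point or a joint stands for the part that bears it (a point fixed in the world has none). Each returns a list of dicts, best first, with "p" (0 to 1); they miss things now and then, are a little off and sometimes report something else, mostly with a low value. They report only what shows in the picture. A call takes as long as a camera call.
- search_frame(thing, camera): "rect" ([left, top, width, height] in pixels, round what is visible of it).
- regions_of(thing, camera): "pixels" (400x640 bool, what is visible of it) and "rect" ([left, top, width, height] in pixels, round what is visible of it).
The state is a dict: "clock": time; "joint_positions": joint angles; "joint_vel": joint speeds; "effort": joint torques, N m; "position": TCP position; "orientation": TCP orientation; "contact_force": force on the tool from outside, world axes, zero at the start; "ft_torque": the same for the moment, N m; "finger_gap": finger opening in m; "grip_force": force on a finger pad.
Only numpy, scipy, OpenCV 4.12 (cv2) and the standard library are available. Lean on these libraries where they do the work, as an engineer would, in place of code of your own. Each camera call takes 0.05 s, during which the arm holds its last target. There are 200 camera calls.

### The job

The sewing machine's heavy bed is stuck down: first take the pry bar, rest it over the wooden fulcrum block with its tip under the bed's front edge, and press its handle end down until that edge has risen by about 15 mm and stays up, then lay the bar back flat on its mat. Next tip the tray over the tub so that all the rubber feet slide off into it (a stray one may be picked up and put in), and set the tray down flat on the table. Stand every cover plate on end, upright in a slot of the rack, and leave the other things on the table alone.

Things in the scene. Friction and masses are not known exactly. Their poses are not given: they have to be found in the camera images.
- bed (a joint): hinge of the sewing machine's heavy bed (about 4 kg), rad: 0 = down, grows as the front edge rises (1 rad lifts the edge at 175 mm per rad). The hinge lies 175 mm behind the front edge. It is stiff and stays at any angle it is left at; lifting needs about 50 N at the edge (some 12 to 25 N at the bar's handle end), so the arm should press the bar, not lift the bed
- machine: sewing machine, cream, bed 360 mm long and 175 mm deep. Origin: on the table, right below the middle of the bed's front lower edge. x points from the front edge into the machine (away from the fulcrum), y along the front edge, z up. The bed's flat underside is 30 mm above the table when down, and the space beneath the front edge is empty for 80 mm inwards. Fixed
- lip (a point): middle of the bed's front lower edge (rises with the bed), 30 mm above the table when down
- fulcrum: hardwood fulcrum block, fixed, 58 to 65 mm in front of the machine's front edge. Origin: on the table under its middle. x points at the machine (same directions as the machine's axes), and the bar is to lie along it. Rounded ridge along y, 34 mm high, radius 12 mm; foot 70 mm along x, 75 mm along y, 22 mm high; two cheeks 46 mm high leave 59 mm for the bar between them
- bar: straight steel pry bar, 320 x 18 x 10 mm, about 350 g, uniform, ends alike in shape (black sleeve on the 110 mm or so at its -x end: the handle). Origin: middle of its underside; x along its length to the tip end, z up through the 10 mm thickness. Starts flat on the mat
- mat: thin dark green tool mat, 320 x 90 x 3 mm, fixed. Origin: on the table under its middle; x along its length
- tray: smooth aluminium tray, 150 (x) x 100 (y) x 4 mm floor, 200 g; sides 24 mm high along y = +-48 mm, no wall at the -x end (the lip, towards the robot), and at the +x end a grip wall 10 mm thick, 50 mm high, its middle plane at x = 70 mm. Origin: centre of the underside. Pieces begin to slide at 15 to 20 degrees of tilt
- tray_lip (a point): middle of the tray's open lip, on the floor's upper face (x = -75 mm, z = 4 mm in the tray)
- tray_grip (a point): in the middle of the tray's grip wall, 35 mm above the underside; the wall is 100 mm wide along the tray's y and is pinched across its 10 mm thickness (tray's x)
- tub: clear plastic tub, fixed, 130 (x) x 140 (y) x 55 mm high, walls 4 mm, open at the top. Origin: centre of the underside
- easel: plywood easel, fixed, 200 mm long along its y, up to 70 mm high, on which the plates lean side by side 66 mm apart; its x points to the right as the robot sees it, from the plates' upper ends to the toe. Origin: on the table near the toe
- rack: wooden slotted rack, fixed, 160 (x) x 80 (y) x 40 mm high, with three slots 50 mm apart along its x, at x = -50, 0 and 50 mm. Each slot runs along the rack's y, is 12 mm wide along x and 80 mm long, open at both ends, its floor 8 mm above the table and 32 mm deep. Origin: centre of the underside
- plate1: aluminium cover plate, 6 x 50 x 110 mm, 90 g. Origin: middle of its lower 6 x 50 mm end; z along the 110 mm length to the upper end, y along the width, x along the thickness. Starts leaning on the easel, z 0.6 rad from vertical, upper end towards the robot's left (world +y), +x its free face. The upper 44 mm stand free on both faces and can be pinched across the thickness. May be absent
- plate2: aluminium cover plate, 6 x 50 x 110 mm, 90 g. Origin: middle of its lower 6 x 50 mm end; z along the 110 mm length to the upper end, y along the width, x along the thickness. Starts leaning on the easel, z 0.6 rad from vertical, upper end towards the robot's left (world +y), +x its free face. The upper 44 mm stand free on both faces and can be pinched across the thickness. May be absent
- plate3: aluminium cover plate, 6 x 50 x 110 mm, 90 g. Origin: middle of its lower 6 x 50 mm end; z along the 110 mm length to the upper end, y along the width, x along the thickness. Starts leaning on the easel, z 0.6 rad from vertical, upper end towards the robot's left (world +y), +x its free face. The upper 44 mm stand free on both faces and can be pinched across the thickness. May be absent
- foot1: hard rubber machine foot: a slippery disc 26 mm across and 16 mm high, 25 g, lying flat in the tray. Origin: centre of its underside. May be absent
- foot2: hard rubber machine foot: a slippery disc 26 mm across and 16 mm high, 25 g, lying flat in the tray. Origin: centre of its underside. May be absent
- foot3: hard rubber machine foot: a slippery disc 26 mm across and 16 mm high, 25 g, lying flat in the tray. Origin: centre of its underside. May be absent
- foot4: hard rubber machine foot: a slippery disc 26 mm across and 16 mm high, 25 g, lying flat in the tray. Origin: centre of its underside. May be absent
- bottle: bystander: green drinking bottle, 70 mm across, 200 mm high
- pincushion: bystander: red pincushion, 72 mm across, 30 mm high
- tape: bystander: roll of tape lying flat, 72 mm across, 22 mm high
- mug: bystander: white mug, 85 mm high
- driver: bystander: screwdriver lying on the table

How it is judged:
On the way, in this order (a step that is already met when the one before it is completed fails the run):
1. the bed's front edge is levered up (hinge over 0.06 rad) by the bar bearing on the fulcrum block (value of joint bed above 0.06 rad and contact force between bar and fulcrum above 5 N and contact force between bar and bed above 3 N), for 0.1 s.
2. the tray is tipped (over 0.4 rad) with its lip over the tub (angle between tray's own z axis and vertical above 0.4 rad and x of tray_lip in the frame of tub between -0.065 and 0.075 m and y of tray_lip in the frame of tub between -0.07 and 0.07 m and height (world z) of tray_lip above 0.03 m), for 0.1 s.
At the end, for the whole second after the job is handed in: Bed still raised (hinge over 0.06 rad); bar flat and still on the mat (middle within 60 mm along, 40 mm across, direction within 0.3 rad); tray flat on the table; every foot in the tub; every plate on a slot floor of the rack, leaning under 0.25 rad (value of joint bed above 0.06 rad and velocity of joint bed below 0.05 rad/s and height (world z) of bar below 0.01 m and angle between each of bar, tray's own z axis and vertical below 0.08 rad and x of bar in the frame of mat between -0.06 and 0.06 m and y of bar in the frame of mat between -0.04 and 0.04 m and angle between the x axis of bar and the x axis of mat, either way round below 0.3 rad and linear speed of each of bar, tray, plate1, plate2, plate3 below 0.03 m/s and height (world z) of tray below 0.006 m and x of foot1 in the frame of tub between -0.065 and 0.065 m and y of foot1 in the frame of tub between -0.07 and 0.07 m and height (world z) of each of foot1, foot2, foot3, foot4 below 0.05 m and linear speed of each of foot1, foot2, foot3, foot4 below 0.05 m/s and x of foot2 in the frame of tub between -0.065 and 0.065 m and y of foot2 in the frame of tub between -0.07 and 0.07 m and x of foot3 in the frame of tub between -0.065 and 0.065 m and y of foot3 in the frame of tub between -0.07 and 0.07 m and x of foot4 in the frame of tub between -0.065 and 0.065 m and y of foot4 in the frame of tub between -0.07 and 0.07 m and x of plate1 in the frame of rack between -0.075 and 0.075 m and y of plate1 in the frame of rack between -0.035 and 0.035 m and z of plate1 in the frame of rack between 0.003 and 0.016 m and angle between each of plate1, plate2, plate3's own z axis and vertical below 0.25 rad and x of plate2 in the frame of rack between -0.075 and 0.075 m and y of plate2 in the frame of rack between -0.035 and 0.035 m and z of plate2 in the frame of rack between 0.003 and 0.016 m and x of plate3 in the frame of rack between -0.075 and 0.075 m and y of plate3 in the frame of rack between -0.035 and 0.035 m and z of plate3 in the frame of rack between 0.003 and 0.016 m); the robot touches nothing.
It fails at once if a bystander is pushed more than 40 mm or the bottle or mug knocked over (distance of any of bottle, pincushion, tape, mug, driver from where it was at the start of the episode above 0.04 m or angle between any of bottle, mug's own z axis and vertical above 0.6 rad).
Of plate1, plate2, plate3 only 2 to 3 are there at a start; the rules pass over those that are not, and their reading is None.
Of foot1, foot2, foot3, foot4 only 2 to 4 are there at a start; the rules pass over those that are not, and their reading is None.
At some moment in a run one of bar, foot3, foot4 may be knocked a few centimetres aside while the robot is not near it.
It also fails if it takes over 210 s, if anything falls off the work surface, if the arm or the gripper's body presses on something with over 40 N, if the wrist force passes 120 N, or if a joint passes its speed limit or range.

## Working session

There is one attempt and no reset: what is moved stays moved. The work goes in short steps, Python scripts to look and compute and a shell command to move; the robot and the scene stay as the last step left them, time stands still between calls to the robot, and variables do not carry over. Pictures are saved under pics/ and viewed, at most 14 in all, crops included, and the job is handed in when it is done.

```bash
ls; mkdir -p pics; python3 - <<'E'
from station import *
import cv2
for c in ("scene","side"):
    im=camera(c); cv2.imwrite(f"pics/{c}0.png",im)
    i=camera_info(c); print(c,i)
print(camera_info("wrist")); print(state())
E
```

```text
pics
scene {'mtx': array([[456.75810327,   0.        , 320.6780905 ],
       [  0.        , 456.75810327, 193.65199259],
       [  0.        ,   0.        ,   1.        ]]), 'dist_coeffs': array([-0.11919795,  0.        ,  0.        ,  0.        ,  0.        ]), 'rvec': array([ 2.04678288,  1.04295663, -0.46999063]), 'tvec': array([-0.37029057, -0.19083704,  1.80121037])}
side {'mtx': array([[390.02945374,   0.        , 316.4399475 ],
       [  0.        , 390.02945374, 207.66037807],
       [  0.        ,   0.        ,   1.        ]]), 'dist_coeffs': array([0.03313558, 0.        , 0.        , 0.        , 0.        ]), 'rvec': array([ 0.6562607 , -2.75051966,  0.99796742]), 'tvec': array([0.49709703, 0.15804221, 1.11766689])}
{'mtx': array([[349.54676227,   0.        , 318.66913701],
       [  0.        , 349.54676227, 194.99358225],
       [  0.        ,   0.        ,   1.        ]]), 'dist_coeffs': array([-0.04897502,  0.        ,  0.        ,  0.        ,  0.        ]), 'tool_from_camera': array([[ 1.09760413e-03, -9.54561523e-01, -2.98011903e-01,
         7.62982525e-02],
       
[... 284 characters left out ...]
array([ 1.04089462,  0.47773469,  0.02236262,  1.55634457, -0.01149906,
        1.10930067, -0.08310816]), 'joint_vel': array([ 0.00114192, -0.00221022,  0.00045364, -0.00314101, -0.000808  ,
       -0.00049642,  0.00108946]), 'effort': array([ 4.51936372e-03, -5.97758567e+01,  1.61392573e+00, -2.81954241e+01,
        1.29015886e-02,  5.02481824e-03, -1.47366740e-05]), 'position': array([ 0.2761243 , -0.61539052,  0.24941512]), 'orientation': array([-7.94762211e-04,  9.77842952e-01,  2.09338181e-01, -2.37189357e-04]), 'contact_force': array([-0.12410432,  0.05340347,  0.17764581]), 'ft_torque': array([0.02520813, 0.01296151, 0.03281411]), 'grip_force': 0.0, 'finger_gap': 0.08524750041332473}
```

View pics/scene0.png

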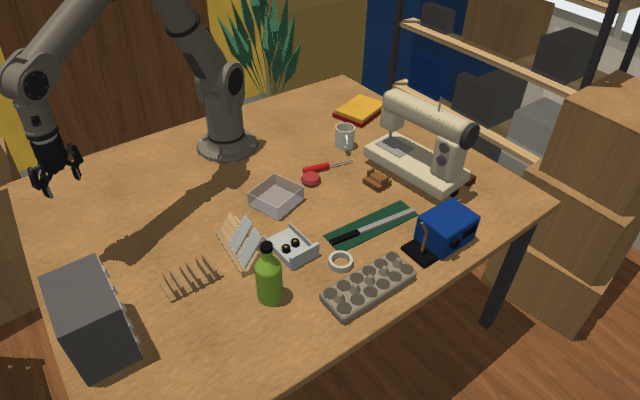

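View pics/side0.png

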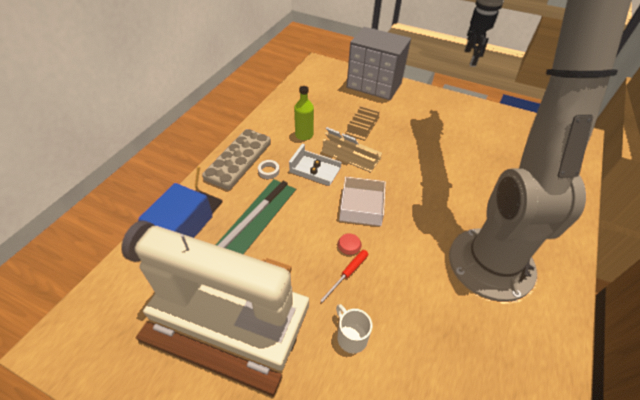

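```bash
cat > h.py <<'E'
from station import *
import numpy as np, cv2
from scipy.optimize import minimize
from scipy.spatial.transform import Rotation as R
def tool():
    s=state(); q=s["orientation"]; T=np.eye(4); T[:3,:3]=R.from_quat([q[1],q[2],q[3],q[0]]).as_matrix(); T[:3,3]=s["position"]; return T
def cam(n,T=None):
    i=camera_info(n)
    if n=="wrist":
        W=np.linalg.inv((tool() if T is None else T)@i["tool_from_camera"]); r=cv2.Rodrigues(W[:3,:3])[0]; t=W[:3,3]
    else: r,t=i["rvec"],i["tvec"]
    return np.array(r,float).ravel(),np.array(t,float),i["mtx"],i["dist_coeffs"]
def w2p(P,c): return cv2.projectPoints(np.array(P,float).reshape(-1,1,3),*c)[0].reshape(-1,2)
def p2w(p,z,c):
    u=cv2.undistortPoints(np.array(p,float).reshape(-1,1,2),c[2],c[3]).reshape(-1,2)
    Rm=cv2.Rodrigues(c[0])[0]; o=-Rm.T@c[1]; d=np.c_[u,np.ones(len(u))]@Rm
    return o+d*((z-o[2])/d[:,2])[:,None]
def box(x0,x1,y0,y1,z0,z1): return np.array([[x,y,z] for x in(x0,x1) for y in(y0,y1) for z in(z0,z1)])/1000
M={"bar":[box(-160,160,-9,9,3,13)],"mat":[box(-160,160,-45,45,0,3)],
"tray":[box(-75,75,-50,50,0,4),box(-75,75,46,50,0,24),box(-75,75,-50,-46,0,24),box(65,75,-50,50,0,50)],
"tub":[box(-65,65,-70,70,0,55)],
"fulcrum":[box(-35,35,-37.5,37.5,0,22),box(-12,12,-37.5,-29.5,0,46),box(-12,12,29.5,37.5,0,46),box(-10,10,-30,30,0,34)],
"rack":[box(-80,80,-40,40,0,8)]+[box(a,b,-40,40,0,40) for a,b in((-80,-56),(-44,-6),(6,44),(56,80))]}
def pose(p): return R.from_euler("z",p[2]).as_matrix(),np.array([p[0],p[1],0])
def sil(m,p,c):
    Rm,t=pose(p); k=np.zeros((400,640),np.uint8)
    for b in M[m]: cv2.fillConvexPoly(k,cv2.convexHull(np.round(w2p(b@Rm.T+t,c)*16).astype(np.int32)),1,shift=4)
    return k>0
def fit(m,p0,views,yaw=True):
    # views: list of (mask, cam)
    def cost(p): 
        s=0
        for k,c in views:
            S=sil(m,p,c); s-= (S&k).sum()/max(1,(S|k).sum())
        return s/len(views)
    best=None
    for dy in ((0,.25,-.25) if yaw else (0,)):
        q=np.array(p0,float); q[2]+=dy
        r=minimize(cost,q,method="Nelder-Mead",options=dict(initial_simplex=[q,q+[.02,0,0],q+[0,.02,0],q+[0,0,.15]],xatol=3e-4,fatol=1e-4))
        if best is None or r.fun<best.fun: best=r
    return best.x,-best.fun
E
cat > a.py <<'E'
from h import *
import pickle
for c in ("scene","side"): camera(c)
D={}
for n in ["machine","fulcrum","bar","mat","tray","tub","rack","easel","plate1","foot1"]:
    for c in ("scene","side"):
        r=regions_of(n,c); D[n,c]=r
        for d in r[:5]:
            if d["p"]<.3: continue
            k=d["pixels"]; uv=np.argwhere(k)[:,::-1]
            w=p2w([uv.mean(0)],0.01,cam(c))[0]
            (cc,wh,an)=cv2.minAreaRect(p2w(uv,0.01,cam(c))[:,:2].astype(np.float32))
            print(n,c,round(d["p"],2),[int(v) for v in d["rect"]],w[:2].round(3),np.round(wh,3),round(an))
pickle.dump(D,open("D.pkl","wb"))
E
python3 a.py
```

```text
machine scene 0.49 [329, 249, 23, 24] [ 0.749 -0.024] [0.07  0.094] 50
machine side 0.6 [121, 219, 188, 179] [0.614 0.464] [0.598 0.317] 6
fulcrum scene 0.6 [363, 166, 31, 26] [0.52  0.321] [0.107 0.096] 10
fulcrum side 0.36 [289, 87, 27, 56] [ 0.783 -0.344] [0.083 0.345] 27
bar scene 0.71 [331, 206, 83, 39] [0.689 0.155] [0.327 0.037] 84
bar side 0.81 [221, 181, 63, 62] [0.692 0.159] [0.312 0.026] 84
mat scene 0.57 [325, 198, 90, 49] [0.682 0.144] [0.314 0.093] 88
mat side 0.76 [216, 181, 77, 71] [0.669 0.162] [0.301 0.091] 88
tray scene 0.56 [264, 223, 54, 44] [ 0.622 -0.104] [0.16  0.124] 2
tray side 0.92 [286, 143, 57, 42] [ 0.623 -0.111] [0.175 0.147] 3
tub scene 0.58 [246, 172, 53, 48] [ 0.388 -0.018] [0.177 0.192] 18
tub side 0.96 [340, 174, 43, 51] [ 0.41  -0.042] [0.135 0.19 ] 17
tub side 0.73 [344, 104, 37, 39] [ 0.564 -0.409] [0.096 0.194] 1
rack scene 0.73 [161, 254, 63, 49] [ 0.555 -0.408] [0.119 0.163] 2
rack scene 0.66 [363, 167, 28, 26] [0.521 0.323] [0.104 0.102] 16
rack side 0.69 [345, 104, 36, 36] [ 0.563 -0.409] [0.095 0.194] 1
easel scene 0.56 [213, 213, 47, 64] [ 0.513 -0.242] [0.086 0.266] 84
easel side 0.96 [322, 134, 59, 33] [ 0.535 -0.235] [0.11  0.221] 88
plate1 scene 0.85 [237, 228, 24, 42] [ 0.548 -0.211] [0.043 0.165] 39
plate1 scene 0.58 [232, 215, 20, 40] [ 0.482 -0.204] [0.041 0.167] 43
plate1 side 0.4 [323, 128, 19, 8] [ 0.634 -0.306] [0.026 0.072] 79
foot1 scene 0.59 [290, 238, 6, 10] [ 0.606 -0.088] [0.021 0.034] 56
foot1 scene 0.53 [284, 244, 7, 10] [ 0.612 -0.125] [0.024 0.034] 56
foot1 scene 0.41 [237, 225, 23, 40] [ 0.548 -0.21 ] [0.043 0.165] 40
foot1 scene 0.36 [333, 121, 23, 29] [0.216 0.421] [0.084 0.219] 52
foot1 side 0.56 [308, 167, 6, 7] [ 0.615 -0.094] [0.021 0.029] 27
foot1 side 0.42 [316, 159, 2, 8] [ 0.619 -0.13 ] [0.021 0.035] 27
```

```bash
cat > b.py <<'E'
from h import *
import pickle
D=pickle.load(open("D.pkl","rb"))
I={"fulcrum":(.5,.33,1.57,0,None),"bar":(.69,.155,1.6,0,0),"mat":(.68,.15,1.55,0,0),"tray":(.62,-.11,0,0,0),"tub":(.4,-.03,.3,0,0),"rack":(.56,-.41,1.57,0,0)}
ims={c:camera(c) for c in("scene","side")}
for n,(x,y,a,s,q) in I.items():
    v=[(D[n,"scene"][s]["pixels"],cam("scene"))]
    if q is not None: v.append((D[n,"side"][q]["pixels"],cam("side")))
    for one in ([v] if len(v)<2 else [v,v[:1],v[1:]]):
        p,f=fit(n,(x,y,a),one); print(n,p.round(4),round(f,3))
        if one is v:
            for c in ims:
                k=sil(n,p,cam(c)).astype(np.uint8); cs,_=cv2.findContours(k,0,2); cv2.drawContours(ims[c],cs,-1,(0,0,255),1)
a=cv2.resize(ims["scene"][150:320,150:490],None,fx=2.3,fy=2.3); cv2.imwrite("pics/ov1.png",a)
E
python3 b.py
```

```text
fulcrum [0.5249 0.3197 1.8035] 0.889
bar [0.6904 0.1589 1.4637] 0.796
bar [0.6882 0.162  1.4567] 0.921
bar [0.6945 0.162  1.4543] 0.8
mat [0.6796 0.1599 1.5277] 0.584
mat [0.6786 0.1689 1.5276] 0.617
mat [0.6822 0.1351 1.5173] 0.59
tray [ 0.615  -0.1084  0.0592] 0.855
tray [ 6.108e-01 -1.068e-01 -3.000e-04] 0.848
tray [ 0.6169 -0.108   0.0597] 0.909
tub [ 0.4068 -0.0305  0.2895] 0.921
tub [ 0.4055 -0.0259  0.2804] 0.929
tub [ 0.41   -0.0316  0.2998] 0.923
rack [ 0.5581 -0.4065  1.5814] 0.835
rack [ 0.5558 -0.4063  1.5621] 0.84
rack [ 0.5605 -0.4065  1.6433] 0.841
```

View pics/ov1.png

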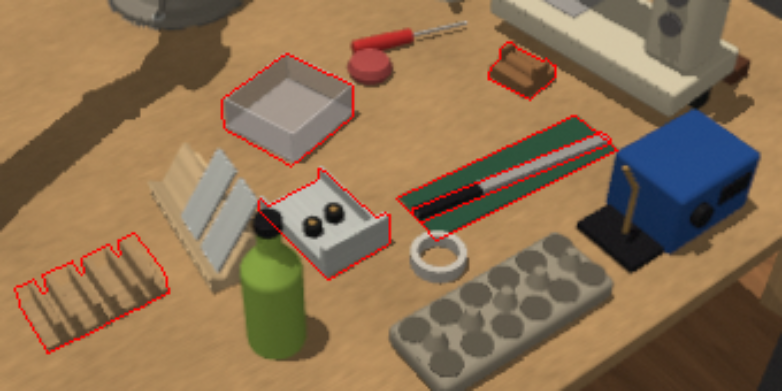

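```bash
python3 -m jog '{"delta_pos":[[0,0,40],[0,0,40],[15,33,3],[15,33,3],[15,33,3],[15,33,3],[15,33,3],[15,33,3],[15,33,3],[15,33,3],[15,33,3],[15,33,3]],"delta_rot":[[0,0,0],[0,0,0],[0,0,6],[0,0,6],[0,0,6],[0,0,6],[0,0,6],[0,0,6],[0,0,6],[0,0,6],[0,0,6],[0,0,6]],"fingers":[-1,-1,-1,-1,-1,-1,-1,-1,-1,-1,-1,-1]}'
python3 -m jog '{"delta_pos":[[10,38,0],[10,38,0],[10,38,0],[10,38,0],[10,38,0],[10,38,0],[10,38,0],[10,38,0],[10,38,0],[10,38,0],[0,10,0],[0,0,0]],"delta_rot":[[0,0,0],[0,0,0],[0,0,0],[0,0,0],[0,0,0],[0,0,0],[0,0,0],[0,0,0],[0,0,0],[0,0,0],[0,0,0],[0,0,0]],"fingers":[-1,-1,-1,-1,-1,-1,-1,-1,-1,-1,-1,-1]}'
cat > c.py <<'E'
from h import *
import sys,pickle
T=tool(); im=camera("wrist"); c=cam("wrist",T); pickle.dump((im,c),open("w.pkl","wb"))
cv2.imwrite(sys.argv[1],im)
I={"fulcrum":(.525,.32,1.6),"bar":(.69,.16,1.46),"mat":(.68,.16,1.53),"tray":(.615,-.108,.05),"tub":(.407,-.03,.29),"rack":(.558,-.4065,1.58)}
for n in sys.argv[2:]:
    for d in regions_of(n,"wrist")[:3]:
        if d["p"]<.3: continue
        p,f=(fit(n,I[n],[(d["pixels"],c)]) if n in I else (np.zeros(3),0)); print(n,round(d["p"],2),[int(v) for v in d["rect"]],p.round(4),round(f,3))
print(T.round(3).tolist())
E
python3 c.py pics/w1.png bar mat fulcrum machine
```

```text
clock: 2.3
position: [0.4267, -0.2842, 0.3608]
orientation: [0.0, 0.74, 0.672, -0.0]
contact_force: [0.7, 0.2, 0.1]
finger_gap: 0.0855
grip_force: 0.0
clock: 3.3
position: [0.5259, 0.1085, 0.3604]
orientation: [-0.001, 0.74, 0.673, 0.001]
contact_force: [0.4, 0.1, 0.0]
finger_gap: 0.0855
grip_force: 0.0
bar 0.62 [421, 1, 38, 211] [0.6923 0.1603 1.4497] 0.947
mat 0.74 [275, 4, 65, 7] [0.68 0.16 1.53] -0.0
mat 0.65 [161, 0, 22, 139] [0.68 0.16 1.53] -0.0
mat 0.59 [394, 3, 73, 207] [0.682  0.1623 1.5234] 0.758
fulcrum 0.83 [278, 2, 64, 11] [0.5274 0.3174 1.7081] 0.95
[[0.095, 0.995, -0.0, 0.526], [0.995, -0.095, 0.002, 0.108], [0.002, -0.0, -1.0, 0.36], [0.0, 0.0, 0.0, 1.0]]
```

View pics/w1.png

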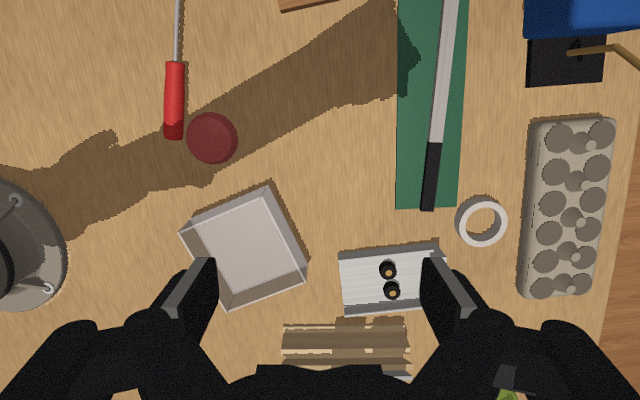

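```bash
python3 -m jog '{"delta_pos":[[0,40,0],[0,40,0],[0,40,0],[0,40,0],[0,40,0],[0,0,0]],"delta_rot":[[0,0,0],[0,0,0],[0,0,0],[0,0,0],[0,0,0],[0,0,0]],"fingers":[-1,-1,-1,-1,-1,-1]}'
python3 c.py pics/w2.png fulcrum machine bar mat
```

```text
clock: 4.05
position: [0.5237, 0.3117, 0.3604]
orientation: [-0.002, 0.739, 0.673, 0.001]
contact_force: [-1.8, 0.3, -1.0]
finger_gap: 0.0853
grip_force: 0.0
fulcrum 0.91 [290, 113, 63, 58] [0.5277 0.3167 1.6674] 0.978
machine 0.83 [78, 0, 479, 119] [0. 0. 0.] 0
machine 0.74 [288, 115, 67, 57] [0. 0. 0.] 0
machine 0.41 [399, 128, 71, 199] [0. 0. 0.] 0
bar 0.56 [421, 130, 40, 200] [0.6921 0.1593 1.4534] 0.669
mat 0.81 [398, 128, 71, 200] [0.6812 0.1609 1.5208] 0.646
[[0.093, 0.996, -0.001, 0.524], [0.996, -0.093, 0.005, 0.312], [0.005, -0.002, -1.0, 0.36], [0.0, 0.0, 0.0, 1.0]]
```

View pics/w2.png

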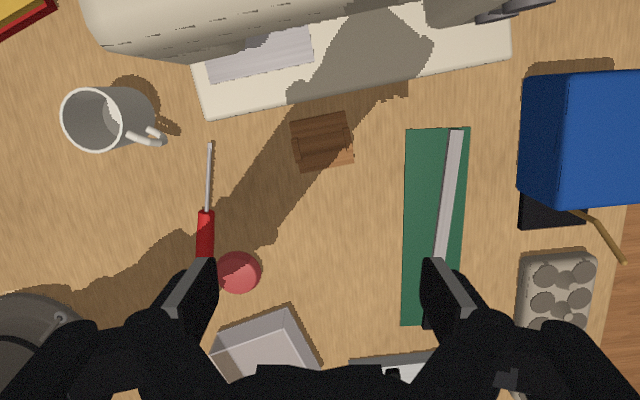

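```bash
python3 -m jog '{"delta_pos":[[20,-30,-20],[20,-30,-20],[20,-30,-20],[20,-30,-20],[20,-30,-20],[20,-30,-20],[20,-30,-20],[17,-31,-20],[0,0,-40],[0,0,-30],[0,0,-30],[0,0,0]],"delta_rot":[[0,0,-0.2],[0,0,-0.2],[0,0,-0.2],[0,0,-0.2],[0,0,-0.2],[0,0,-0.2],[0,0,-0.2],[0,0,-0.1],[0,0,0],[0,0,0],[0,0,0],[0,0,0]],"fingers":[-1,-1,-1,-1,-1,-1,-1,-1,-1,-1,-1,-1]}' 100
python3 c.py pics/w3.png bar
```

```text
clock: 5.3
position: [0.6793, 0.0589, 0.0938]
orientation: [-0.002, 0.752, 0.659, -0.005]
contact_force: [-0.8, 0.5, -1.2]
finger_gap: 0.0855
grip_force: 0.0
bar 0.8 [300, 3, 35, 294] [0.6913 0.1588 1.4499] 0.987
bar 0.56 [385, 263, 107, 97] [0.7309 0.0973 1.5582] 0.149
[[0.131, 0.991, -0.01, 0.679], [0.991, -0.131, -0.003, 0.059], [-0.004, -0.01, -1.0, 0.094], [0.0, 0.0, 0.0, 1.0]]
```

View pics/w3.png

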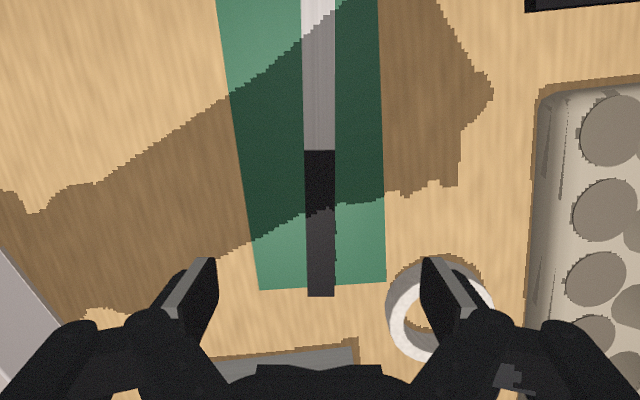

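```bash
python3 -m jog '{"delta_pos":[[0,10,-20],[1,0,-25],[0,0,-22],[0,0,-3],[0,0,0],[0,0,0],[0,0,0],[0,0,0],[0,0,0]],"delta_rot":[[0,0,0.5],[0,0,0],[0,0,0],[0,0,0],[0,0,0],[0,0,0],[0,0,0],[0,0,0],[0,0,0]],"fingers":[-1,-1,-1,-1,0.9,0.9,0.9,0.9,0.9]}' 100
```

```text
clock: 6.15
position: [0.6852, 0.0732, 0.0319]
orientation: [0.001, 0.748, 0.664, 0.001]
contact_force: [-1.8, 0.7, 2.5]
finger_gap: 0.0259
grip_force: 1.9
```

```bash
python3 -m jog '{"delta_pos":[[0,0,0],[0,0,0],[-3,0,-4],[-1,0,-4],[0,0,0],[0,0,0],[0,0,0],[0,0,0],[0,0,0],[0,0,0],[0,0,0]],"delta_rot":[[0,0,0],[0,0,0],[0,0,0],[0,0,0],[0,0,0],[0,0,0],[0,0,0],[0,0,0],[0,0,0],[0,0,0],[0,0,0]],"fingers":[0,0,0,0,0,0.9,0.9,0.9,0.9,0.9,0.9]}' 100
```

```text
clock: 7.07
position: [0.6808, 0.0732, 0.0228]
orientation: [0.0, 0.748, 0.664, 0.0]
contact_force: [0.3, -1.0, 4.9]
finger_gap: 0.015
grip_force: 98.9
```

```bash
python3 -m jog '{"delta_pos":[[0,0,5],[0,0,15],[0,0,25],[0,0,25],[0,0,25],[0,0,0],[0,0,0]],"delta_rot":[[0,0,0],[0,0,0],[0,0,0],[0,0,0],[0,0,0],[0,0,0],[0,0,0]],"fingers":[0.9,0.9,0.9,0.9,0.9,0.9,0.9]}' 120
cat > bf.py <<'E'
from h import *
import sys
B=box(-160,160,-9,9,0,10)
def bsil(p,c,T):
    Rm=R.from_euler("ZY",[p[3],p[4]]).as_matrix(); k=np.zeros((400,640),np.uint8)
    cv2.fillConvexPoly(k,cv2.convexHull(np.round(w2p(B@Rm.T+p[:3],c)*16).astype(np.int32)),1,shift=4); return k>0
T=tool(); V=[]; ims={}
for n in ("scene","side","wrist"):
    ims[n]=camera(n); c=cam(n,T); r=[d for d in regions_of("bar",n)[:1] if d["p"]>.4]
    for d in r: V.append((d["pixels"],c)); print(n,round(d["p"],2),d["pixels"].sum())
x=T[:3,0]; yaw=np.arctan2(x[1],x[0]); pit=np.arcsin(-x[2])
best=None
for dp in (0,.15,-.1):
    q=np.r_[T[:3,3]+T[:3,2]*.02+x*.086,yaw,pit+dp]
    f=lambda p:-sum((bsil(p,c,T)&k).sum()/(bsil(p,c,T)|k).sum() for k,c in V)/len(V)
    r=minimize(f,q,method="Nelder-Mead",options=dict(initial_simplex=np.vstack([q,q+np.diag([.01,.01,.01,.05,.08])]),xatol=2e-4,fatol=1e-4,maxiter=400))
    if best is None or r.fun<best.fun: best=r
p=best.x; print("bar mid",p[:3].round(4),"yaw,pitch deg",np.degrees(p[3:]).round(1),"iou",-best.fun)
d=R.from_euler("ZY",p[3:]).as_matrix()[:,0]; print("tip under",(p[:3]+.16*d).round(4),"handle",(p[:3]-.16*d).round(4),"tool",T[:3,3].round(4),"toolyaw,pitch",np.degrees([yaw,pit]).round(1))
Fp=np.array([.5277,.3167]); u=np.array([np.cos(1.667),np.sin(1.667)]); n_=np.array([-u[1],u[0]])
for nm,P in(("tip",p[:3]+.16*d),("mid",p[:3]),("tool",T[:3,3])): print(nm,"d=%.4f lat=%.4f z=%.4f"%((P[:2]-Fp)@u,(P[:2]-Fp)@n_,P[2]))
if len(sys.argv)>1: cv2.imwrite(sys.argv[1],cv2.resize(ims["scene"][100:300,240:500],None,fx=3,fy=3))
E
python3 bf.py
```

```text
clock: 7.65
position: [0.681, 0.0732, 0.119]
orientation: [0.001, 0.748, 0.664, 0.001]
contact_force: [-0.4, 0.2, -3.8]
finger_gap: 0.0139
grip_force: 117.9
scene 0.67 586
side 0.9 665
wrist 0.74 16267
bar mid [0.6907 0.1621 0.0989] yaw,pitch deg [83.6  1.2] iou 0.7804866195383072
tip under [0.7085 0.3211 0.0956] handle [0.6729 0.0032 0.1021] tool [0.681  0.0732 0.119 ] toolyaw,pitch [83.2 -0. ]
tip d=-0.0130 lat=-0.1804 z=0.0956
mid d=-0.1695 lat=-0.1474 z=0.0989
tool d=-0.2571 lat=-0.1292 z=0.1190
```

```bash
python3 -m jog '{"delta_pos":[[0,0,30],[0,0,30],[-22.6,10,0],[-22.6,10,0],[-22.6,10,0],[-22.6,10,0],[-22.6,10,0],[-22.6,10,0],[0,0,0],[0,0,0],[0,0,0],[0,0,0]],"delta_rot":[[0,0,0],[0,0,0],[0,0,2.05],[0,0,2.05],[0,0,2.05],[0,0,2.05],[0,0,2.05],[0,0,2.05],[-5.97,-0.58,0],[-5.97,-0.58,0],[-5.97,-0.58,0],[0,0,0]],"fingers":[0.9,0.9,0.9,0.9,0.9,0.9,0.9,0.9,0.9,0.9,0.9,0.9]}' 120
python3 -m jog '{"delta_pos":[[0,0,0],[0,0,-20],[0,0,-15],[0,0,0],[0,0,0]],"delta_rot":[[0,0,0],[0,0,0],[0,0,0],[0,0,0],[0,0,0]],"fingers":[0.9,0.9,0.9,0.9,0.9]}' 120
python3 bf.py
```

```text
clock: 8.95
position: [0.5431, 0.1387, 0.1764]
orientation: [0.116, 0.661, 0.734, -0.105]
contact_force: [-1.1, 2.0, -1.9]
finger_gap: 0.0142
grip_force: 118.4
clock: 9.37
position: [0.5442, 0.1311, 0.1412]
orientation: [0.115, 0.665, 0.73, -0.106]
contact_force: [1.2, -1.5, -3.7]
finger_gap: 0.0141
grip_force: 118.3
scene 0.82 419
side 0.97 547
wrist 0.83 16092
bar mid [0.5379 0.2068 0.0983] yaw,pitch deg [94.8 18.9] iou 0.7341352888439386
tip under [0.5252 0.3577 0.0464] handle [0.5506 0.056  0.1502] tool [0.5442 0.1311 0.1412] toolyaw,pitch [95.4 18. ]
tip d=0.0410 lat=-0.0014 z=0.0464
mid d=-0.1103 lat=0.0004 z=0.0983
tool d=-0.1863 lat=0.0014 z=0.1412
```

```bash
python3 -m jog '{"delta_pos":[[0,0,-12],[0,0,-11],[0,0,0],[-1,10,-3.3],[-1,10,-3.3],[-1,10,-3.3],[-1,10.7,-3.4],[0,0,0],[0,0,0]],"delta_rot":[[0,0,0],[0,0,0],[0,0,0],[0,0,0],[0,0,0],[0,0,0],[0,0,0],[0,0,0],[0,0,0]],"fingers":[0.9,0.9,0.9,0.9,0.9,0.9,0.9,0.9,0.9]}' 120
python3 bf.py pics/l1.png
```

```text
clock: 10.42
position: [0.5404, 0.1754, 0.1058]
orientation: [0.116, 0.663, 0.732, -0.105]
contact_force: [0.3, -0.3, -3.6]
finger_gap: 0.0143
grip_force: 118.4
scene 0.52 338
side 0.83 449
wrist 0.75 16164
bar mid [0.5336 0.2409 0.0665] yaw,pitch deg [95.8 19.3] iou 0.6969781066783151
tip under [0.5182 0.391  0.0135] handle [0.549  0.0907 0.1195] tool [0.5404 0.1754 0.1058] toolyaw,pitch [95.6 18. ]
tip d=0.0749 lat=0.0023 z=0.0135
mid d=-0.0761 lat=0.0014 z=0.0665
tool d=-0.1419 lat=0.0010 z=0.1058
```

View pics/l1.png

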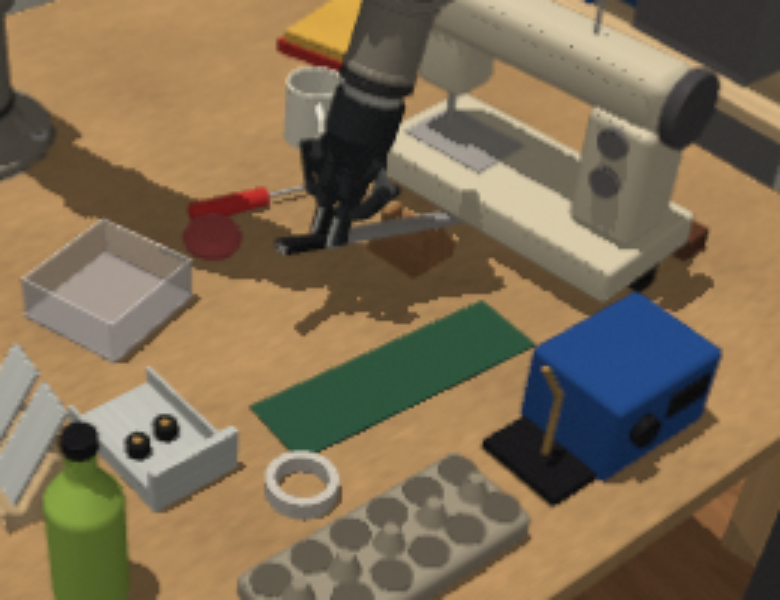

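```bash
python3 -m jog '{"delta_pos":[[0.15,-1.55,-4.8],[0.15,-1.55,-4.8],[0.15,-1.55,-4.8],[0.15,-1.55,-4.8],[0.1,-1.15,-4],[0.1,-1.15,-4],[0.1,-1.15,-4],[0.1,-1.15,-4],[0,0,0],[0,0,0]],"delta_rot":[[1.49,0.14,0],[1.49,0.14,0],[1.49,0.14,0],[1.49,0.14,0],[1.49,0.14,0],[1.49,0.14,0],[1.49,0.14,0],[1.49,0.14,0],[0,0,0],[0,0,0]],"fingers":[0.9,0.9,0.9,0.9,0.9,0.9,0.9,0.9,0.9,0.9]}' 120
python3 -m jog '{"delta_pos":[[0.07,-0.75,-4],[0.07,-0.75,-4],[0.07,-0.75,-4],[0.07,-0.75,-4],[0,-0.3,-2.8],[0,-0.3,-2.8],[0,0,0],[0,0,0]],"delta_rot":[[1.49,0.14,0],[1.49,0.14,0],[1.49,0.14,0],[1.49,0.14,0],[1,0.1,0],[1,0.1,0],[0,0,0],[0,0,0]],"fingers":[0.9,0.9,0.9,0.9,0.9,0.9,0.9,0.9]}' 120
python3 bf.py
```

```text
clock: 11.55
position: [0.5425, 0.1632, 0.0727]
orientation: [0.04, 0.672, 0.739, -0.034]
contact_force: [-3.8, 0.1, 9.9]
finger_gap: 0.0141
grip_force: 120.1
clock: 12.22
position: [0.5439, 0.1596, 0.0525]
orientation: [-0.011, 0.673, 0.74, 0.013]
contact_force: [-4.7, -3.0, 22.7]
finger_gap: 0.0138
grip_force: 121.8
scene 0.74 384
side 0.84 385
wrist 0.77 16318
bar mid [0.5357 0.2424 0.0374] yaw,pitch deg [96.   0.3] iou 0.6782590682237436
tip under [0.5191 0.4015 0.0366] handle [0.5523 0.0832 0.0382] tool [0.5439 0.1596 0.0525] toolyaw,pitch [95.5 -1.9]
tip d=0.0853 lat=0.0004 z=0.0366
mid d=-0.0747 lat=-0.0008 z=0.0374
tool d=-0.1579 lat=-0.0010 z=0.0525
```

```bash
python3 -m jog '{"delta_pos":[[0,0,-2],[0,0,-1.5],[0,0,0],[0,0,0],[0,0,2],[-0.1,1,6],[-0.1,1,6],[-0.1,1,6],[-0.1,1,6],[-0.1,1,6],[0,0,2],[0,0,0]],"delta_rot":[[0,0,0],[0.5,0,0],[0,0,0],[0,0,0],[0,0,0],[-2,-0.2,0],[-2,-0.2,0],[-2,-0.2,0],[-2,-0.2,0],[-2,-0.2,0],[0,0,0],[0,0,0]],"fingers":[0.9,0.9,0.9,0.9,0.9,0.9,0.9,0.9,0.9,0.9,0.9,0.9]}' 120
python3 bf.py
```

```text
clock: 13.52
position: [0.5419, 0.165, 0.0804]
orientation: [0.05, 0.671, 0.739, -0.043]
contact_force: [-0.5, -0.4, -4.3]
finger_gap: 0.014
grip_force: 118.4
scene 0.85 355
side 0.6 494
wrist 0.9 16210
bar mid [0.5341 0.2469 0.0527] yaw,pitch deg [95.3  8.8] iou 0.7066785541136412
tip under [0.5195 0.4044 0.0282] handle [0.5488 0.0895 0.0773] tool [0.5419 0.165  0.0804] toolyaw,pitch [95.5  7.5]
tip d=0.0881 lat=-0.0002 z=0.0282
mid d=-0.0700 lat=0.0003 z=0.0527
tool d=-0.1524 lat=0.0004 z=0.0804
```

```bash
python3 -m jog '{"delta_pos":[[1.9,-19.7,3],[1.9,-19.7,3],[1.9,-19.6,3],[0,0,30],[0,0,30],[22,-5,0],[22,-5,0],[22,-5,0],[22,-5,0],[22,-5,0],[20,-5,0],[0,0,0]],"delta_rot":[[0,0,0],[0,0,0],[0,0,0],[3.7,0.36,0],[3.7,0.36,0],[0,0,-1.4],[0,0,-1.4],[0,0,-1.4],[0,0,-1.4],[0,0,-1.4],[0,0,-1.2],[0,0,0]],"fingers":[0.9,0.9,0.9,0.9,0.9,0.9,0.9,0.9,0.9,0.9,0.9,0.9]}' 120
python3 bf.py
```

```text
clock: 14.82
position: [0.6808, 0.0725, 0.1481]
orientation: [0.003, 0.726, 0.688, 0.001]
contact_force: [0.6, -1.5, -3.2]
finger_gap: 0.0141
grip_force: 118.5
scene 0.85 456
side 0.97 572
wrist 0.61 16108
bar mid [0.6842 0.1624 0.1267] yaw,pitch deg [88.   1.2] iou 0.7222514572015551
tip under [0.6898 0.3222 0.1234] handle [0.6786 0.0025 0.1301] tool [0.6808 0.0725 0.1481] toolyaw,pitch [87.   0.2]
tip d=-0.0101 lat=-0.1619 z=0.1234
mid d=-0.1687 lat=-0.1409 z=0.1267
tool d=-0.2578 lat=-0.1290 z=0.1481
```

```bash
python3 -m jog '{"delta_pos":[[-1,0,-35],[0,0,-35],[0,0,-30],[0,0,-12],[0,0,-8],[0,0,-3],[0,0,0],[0,0,0],[0,0,0]],"delta_rot":[[0,0,0],[0,0,0],[0,0,0],[0,0,0],[0,0,0],[0,0,0],[0,0,0],[0,0,0],[0,0,0]],"fingers":[0.9,0.9,0.9,0.9,0.9,0.9,0.9,0.9,0.9]}' 120
```

```text
clock: 15.87
position: [0.6775, 0.0758, 0.0277]
orientation: [0.003, 0.724, 0.69, 0.001]
contact_force: [0.0, -0.5, -2.8]
finger_gap: 0.0139
grip_force: 118.5
```

```bash
python3 -m jog '{"delta_pos":[[0,0,-3],[0,0,-2],[0,0,0],[0,0,0],[0,0,0],[0,0,0],[0,0,0],[0,0,25],[0,0,35],[0,0,40],[0,0,40],[0,0,0]],"delta_rot":[[0,0,0],[0,0,0],[0,0,0],[0,0,0],[0,0,0],[0,0,0],[0,0,0],[0,0,0],[0,0,0],[0,0,0],[0,0,0],[0,0,0]],"fingers":[0.9,0.9,0.9,-0.4,-0.4,-0.4,-0.4,-0.4,-1,-1,-1,-1]}'
python3 c.py pics/w4.png bar tray
python3 - <<'E'
from h import *
im=camera("scene"); cv2.imwrite("pics/s4.png",cv2.resize(im[60:260,240:500],None,fx=3,fy=3))
E
```

```text
clock: 16.87
position: [0.6808, 0.0773, 0.1699]
orientation: [0.005, 0.724, 0.69, 0.006]
contact_force: [2.1, -0.1, 1.2]
finger_gap: 0.0856
grip_force: 0.0
tray 0.6 [200, 310, 131, 69] [ 0.6143 -0.1089  0.0298] 0.502
[[0.048, 0.999, 0.015, 0.681], [0.999, -0.048, 0.0, 0.077], [0.001, 0.015, -1.0, 0.17], [0.0, 0.0, 0.0, 1.0]]
```

View pics/s4.png

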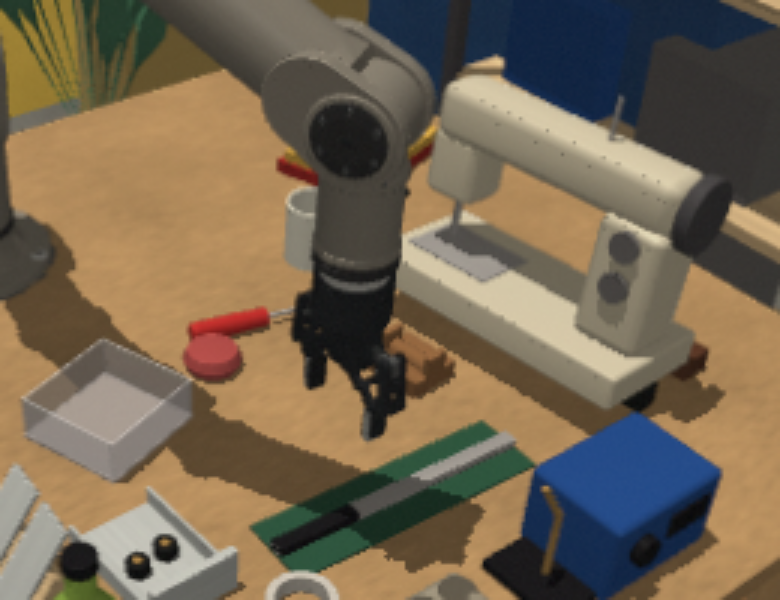

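```bash
python3 - <<'E'
from h import *
im=camera("scene"); c=cam("scene"); print("bottle",p2w([[270,296]],0,c).round(3))
i=camera("side"); s=cam("side"); b=search_frame("bottle","side")[0]; l,t,w,h=b["rect"]; print(b["p"],p2w([[l+w/2,t+h-5]],0,s).round(3))
for n in("scene","side"):
    a=cv2.imread(f"pics/{n}0.png",0).astype(np.float32); bb=cv2.cvtColor(camera(n),cv2.COLOR_BGR2GRAY).astype(np.float32)
    y,x=(slice(150,205),slice(420,475)) if n=="scene" else (slice(220,260),slice(140,180))
    print(n,cv2.phaseCorrelate(a[y,x].copy(),bb[y,x].copy(),cv2.createHanningWindow((a[y,x].shape[1],a[y,x].shape[0]),cv2.CV_32F)))
print(w2p([[.5,.38,.04],[.5,.38,.055]],c))
E
```

```text
bottle [[ 0.731 -0.253  0.   ]]
0.87 [[ 0.738 -0.248  0.   ]]
scene ((1.8823355919514633, -3.475235142018903), 0.8721858961052364)
side ((-6.149498145536839, 6.945579224465051), 0.15953213214874268)
[[385.20863591 165.57613564]
 [385.65826955 162.18429819]]
```

```bash
python3 -m jog '{"delta_pos":[[-4,-29,10],[-4,-29,10],[-4,-29,10],[-4,-29,10],[-4,-29,10],[0,0,0],[0,0,0]],"delta_rot":[[0,0,1],[0,0,1],[0,0,1],[0,0,1],[0,0,0],[0,0,0],[0,0,0]],"fingers":[-1,-1,-1,-1,-1,-1,-1]}'
python3 c.py pics/w5.png tray tub foot1
python3 c.py pics/w5.png bar
```

```text
clock: 17.9
position: [0.6562, -0.0725, 0.2106]
orientation: [0.002, 0.701, 0.713, -0.0]
contact_force: [-0.1, 0.7, 1.0]
finger_gap: 0.0852
grip_force: 0.0
tray 0.73 [188, 149, 166, 118] [ 0.6146 -0.1081  0.0364] 0.913
tub 0.77 [0, 10, 151, 213] [ 0.4074 -0.029   0.3153] 0.991
tub 0.73 [184, 149, 170, 115] [ 0.407 -0.03   0.29 ] -0.0
foot1 0.79 [262, 205, 26, 29] [0. 0. 0.] 0
foot1 0.78 [257, 171, 29, 31] [0. 0. 0.] 0
[[-0.017, 1.0, 0.002, 0.656], [1.0, 0.017, -0.003, -0.072], [-0.003, 0.002, -1.0, 0.211], [0.0, 0.0, 0.0, 1.0]]
bar 0.93 [329, 1, 30, 94] [0.6827 0.1618 1.5155] 0.983
bar 0.63 [201, 345, 17, 9] [0.69 0.16 1.46] -0.0
[[-0.025, 1.0, 0.001, 0.656], [1.0, 0.025, -0.001, -0.067], [-0.001, 0.001, -1.0, 0.21], [0.0, 0.0, 0.0, 1.0]]
```

View pics/w5.png

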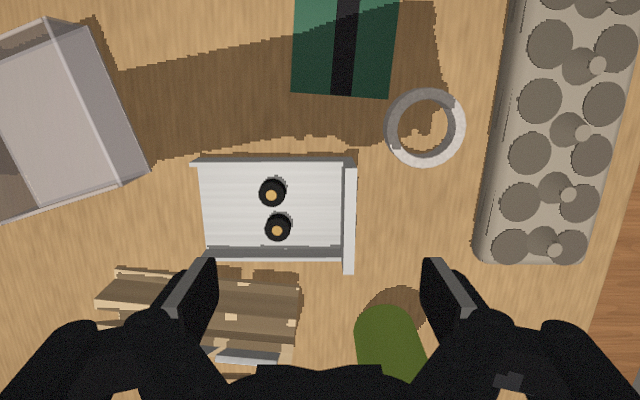

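```bash
python3 -m jog '{"delta_pos":[[10,-13,-20],[10,-13,-20],[9,-13,-30],[0,0,-20],[0,0,0],[0,0,0]],"delta_rot":[[0,0,0.5],[0,0,0],[0,0,0],[0,0,0],[0,0,0],[0,0,0]],"fingers":[-0.2,-0.2,-0.2,-0.2,-0.2,-0.2]}' 60
python3 c.py pics/w6.png tray
```

```text
clock: 18.7
position: [0.6845, -0.1072, 0.1196]
orientation: [0.0, 0.696, 0.718, -0.001]
contact_force: [0.7, 0.5, -0.3]
finger_gap: 0.0512
grip_force: 0.0
tray 0.81 [89, 119, 236, 169] [ 0.6142 -0.1077  0.0283] 0.886
[[-0.032, 0.999, -0.0, 0.684], [0.999, 0.032, -0.001, -0.107], [-0.001, -0.0, -1.0, 0.12], [0.0, 0.0, 0.0, 1.0]]
```

```bash
python3 -m jog '{"delta_pos":[[0,1,-30],[0,0,-30],[0,0,-18],[0,0,-2],[0,0,0],[0,0,0],[0,0,0],[0,0,0],[0,0,0],[0,0,0],[0,0,0]],"delta_rot":[[0,0,0],[0,0,0],[0,0,0],[0,0,0],[0,0,0],[0,0,0],[0,0,0],[0,0,0],[0,0,0],[0,0,0],[0,0,0]],"fingers":[-0.2,-0.2,-0.2,-0.2,-0.2,0.9,0.9,0.9,0.9,0.9,0.9]}' 80
```

```text
clock: 19.72
position: [0.6864, -0.1076, 0.0427]
orientation: [0.003, 0.696, 0.718, 0.001]
contact_force: [-0.7, -0.2, 6.7]
finger_gap: 0.0089
grip_force: 79.1
```

```bash
python3 -m jog '{"delta_pos":[[0,0,5],[0,0,12],[0,0,18],[0,0,24],[0,0,24],[0,0,24],[0,0,18],[0,0,9],[0,0,3],[0,0,0]],"delta_rot":[[0,0,0],[0,0,0],[0,0,0],[0,0,0],[0,0,0],[0,0,0],[0,0,0],[0,0,0],[0,0,0],[0,0,0]],"fingers":[0.9,0.9,0.9,0.9,0.9,0.9,0.9,0.9,0.9,0.9]}' 80
python3 -m jog '{"delta_pos":[[-6,4,0],[-12,8.5,0],[-18,13,0],[-18,13,0],[-18,13,0],[-18,13,0],[-18,13,0],[-18,13,0],[-15,10.5,0],[-12,8.5,0],[-7,5,0],[-3,2,0]],"delta_rot":[[0,0,0],[0,0,1],[0,0,1.7],[0,0,1.7],[0,0,1.7],[0,0,1.7],[0,0,1.7],[0,0,1.7],[0,0,1.7],[0,0,1.5],[0,0,1],[0,0,0]],"fingers":[0.9,0.9,0.9,0.9,0.9,0.9,0.9,0.9,0.9,0.9,0.9,0.9]}' 80
python3 c.py pics/w7.png tub foot1
python3 - <<'E'
from h import *
im=camera("scene"); cv2.imwrite("pics/s7.png",cv2.resize(im[110:310,180:440],None,fx=3,fy=3))
E
```

```text
clock: 20.55
position: [0.6853, -0.1076, 0.1783]
orientation: [0.002, 0.696, 0.718, 0.0]
contact_force: [-0.0, 0.2, -3.2]
finger_gap: 0.0087
grip_force: 78.1
clock: 21.55
position: [0.5203, 0.0097, 0.1768]
orientation: [0.001, 0.593, 0.805, -0.001]
contact_force: [0.7, -0.0, -1.8]
finger_gap: 0.0085
grip_force: 78.2
tub 0.91 [60, 96, 196, 48] [ 0.4082 -0.0285  0.3162] 0.241
foot1 0.92 [135, 181, 65, 62] [0. 0. 0.] 0
foot1 0.74 [151, 251, 63, 57] [0. 0. 0.] 0
foot1 0.55 [0, 138, 332, 229] [0. 0. 0.] 0
[[-0.297, 0.955, 0.001, 0.52], [0.955, 0.297, -0.002, 0.01], [-0.002, -0.0, -1.0, 0.177], [0.0, 0.0, 0.0, 1.0]]
```

View pics/s7.png

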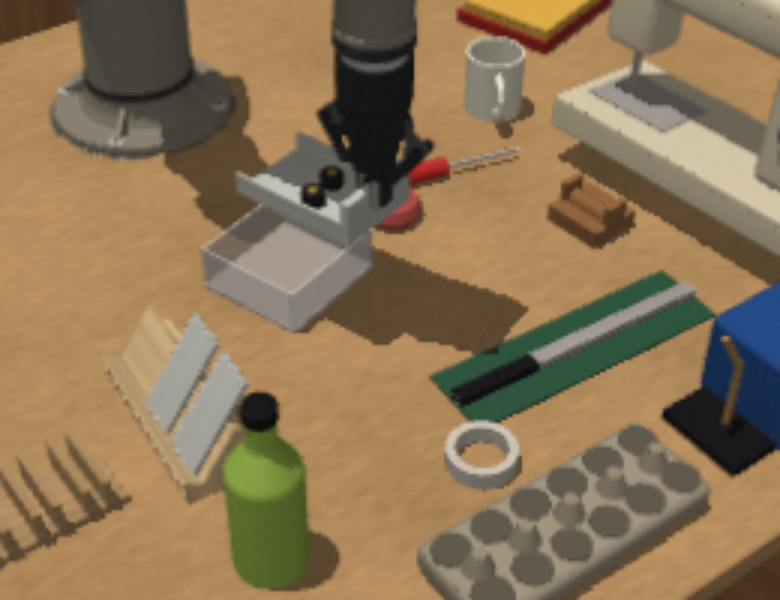

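```bash
python3 -m jog '{"delta_pos":[[0,0,0],[0,0,0],[0,0,0],[0,0,0],[0,0,0],[0,0,0],[0,0,0],[0,0,0],[0,0,0],[0,0,0],[0,0,0],[0,0,0]],"delta_rot":[[1.31,-4.2,0],[1.31,-4.2,0],[1.31,-4.2,0],[1.31,-4.2,0],[1.31,-4.2,0],[1.31,-4.2,0],[1.31,-4.2,0],[1.31,-4.2,0],[0,0,0],[0,0,0],[0,0,0],[0,0,0]],"fingers":[0.9,0.9,0.9,0.9,0.9,0.9,0.9,0.9,0.9,0.9,0.9,0.9]}' 80
python3 - <<'E'
from h import *
T=tool(); print(T.round(3).tolist())
# tray frame: x=tool y, z=-tool z
lip=T[:3,3]+T[:3,1]*-.145+T[:3,2]*.0387; d=lip[:2]-[.4074,-.029]; a=.31
print("lip in tub",d@[np.cos(a),np.sin(a)],d@[-np.sin(a),np.cos(a)],lip[2],"tilt",np.arccos(-T[2,2]))
im=camera("scene"); cv2.imwrite("pics/s8.png",cv2.resize(im[110:310,180:440],None,fx=3,fy=3))
for d in regions_of("foot1","scene"): print(d["p"],d["rect"])
E
```

```text
clock: 22.75
position: [0.5226, 0.0056, 0.1756]
orientation: [0.162, 0.574, 0.775, 0.211]
contact_force: [-0.7, 0.2, -1.8]
finger_gap: 0.0087
grip_force: 78.5
[[-0.289, 0.821, 0.492, 0.523], [0.957, 0.252, 0.141, 0.006], [-0.008, 0.512, -0.859, 0.176], [0.0, 0.0, 0.0, 1.0]]
lip in tub 0.015482697997956686 -0.001309908093525625 0.06811595530451578 tilt 0.5373258096194993
0.38 [260.1, 193.6, 5.7, 5.2]
```

View pics/s8.png

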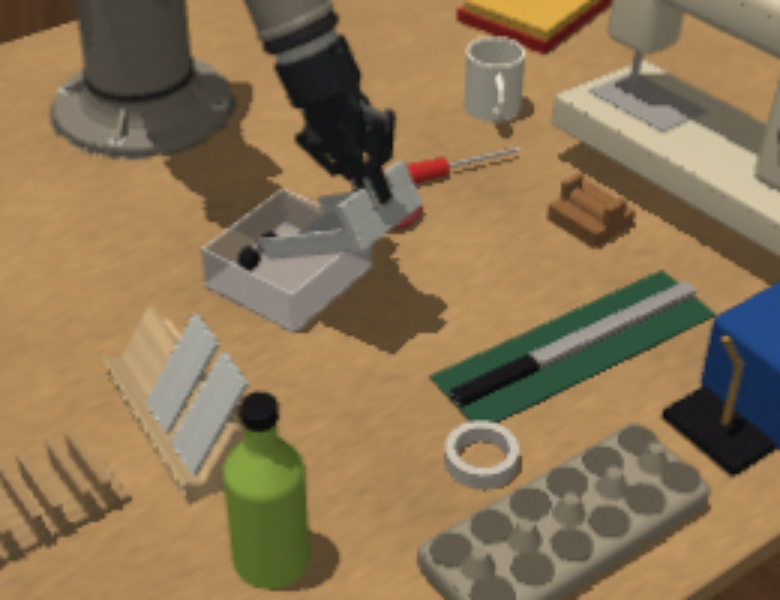

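```bash
python3 -m jog '{"delta_pos":[[2,0,6],[2,0,6],[2,0,6],[0,0,6],[0,0,0],[0,0,0],[0,0,0],[0,0,0],[0,0,0],[0,0,0]],"delta_rot":[[-1.14,3.68,0],[-1.14,3.68,0],[-1.14,3.68,0],[-1.14,3.68,0],[-1.14,3.68,0],[-1.14,3.68,0],[-1.14,3.68,0],[-1.14,3.68,0],[0,0,0],[0,0,0]],"fingers":[0.9,0.9,0.9,0.9,0.9,0.9,0.9,0.9,0.9,0.9]}' 80
python3 -m jog '{"delta_pos":[[15,-10.5,0],[20,-14,0],[20,-14,0],[20,-14,0],[20,-14,0],[20,-14,0],[20,-14,0],[15,-10.5,0],[8,-6,0],[0,0,0],[0,0,0]],"delta_rot":[[0,0,-1.5],[0,0,-2],[0,0,-2],[0,0,-2],[0,0,-2],[0,0,-2],[0,0,-2],[0,0,-1.5],[0,0,0],[0,0,0],[0,0,0]],"fingers":[0.9,0.9,0.9,0.9,0.9,0.9,0.9,0.9,0.9,0.9,0.9]}' 80
python3 - <<'E'
from h import *
T=tool(); print(T.round(3).tolist())
im=camera("scene"); camera("side")
for n,z in(("scene",.012),("side",.012)):
    for d in regions_of("foot1",n)[:4]:
        l,t,w,h=d["rect"]; print(n,round(d["p"],2),np.round(d["rect"]),p2w([[l+w/2,t+h/2]],z,cam(n))[0].round(3))
E
```

```text
clock: 23.68
position: [0.5283, 0.0068, 0.1989]
orientation: [0.004, 0.593, 0.805, -0.002]
contact_force: [0.3, 0.4, -2.9]
finger_gap: 0.0086
grip_force: 78.7
clock: 24.6
position: [0.6848, -0.105, 0.1987]
orientation: [0.003, 0.693, 0.721, -0.004]
contact_force: [-0.4, 0.3, -1.7]
finger_gap: 0.0083
grip_force: 78.7
[[-0.038, 0.999, -0.001, 0.685], [0.999, 0.038, -0.01, -0.105], [-0.01, -0.002, -1.0, 0.199], [0.0, 0.0, 0.0, 1.0]]
side 0.6 [373. 204.   4.   7.] [ 0.365 -0.031  0.012]
side 0.36 [378. 196.  -0.   4.] [ 0.372 -0.074  0.012]
```

```bash
python3 -m jog '{"delta_pos":[[0,-2,-30],[0,0,-35],[0,0,-35],[0,0,-30],[0,0,-15],[0,0,-7],[0,0,-3],[0,0,0],[0,0,0]],"delta_rot":[[0,0.5,0],[0,0,0],[0,0,0],[0,0,0],[0,0,0],[0,0,0],[0,0,0],[0,0,0],[0,0,0]],"fingers":[0.9,0.9,0.9,0.9,0.9,0.9,0.9,0.9,0.9]}' 80
```

```text
clock: 25.55
position: [0.6869, -0.1071, 0.0461]
orientation: [0.001, 0.694, 0.72, -0.006]
contact_force: [-0.1, 0.4, -1.7]
finger_gap: 0.0085
grip_force: 78.7
```

```bash
python3 -m jog '{"delta_pos":[[0,0,-2],[0,0,-1.5],[0,0,0],[0,0,0],[0,0,0],[0,0,0],[0,0,20],[0,0,35],[0,0,40],[0,0,40],[0,0,40],[0,0,0]],"delta_rot":[[0,0,0],[0,0,0],[0,0,0],[0,0,0],[0,0,0],[0,0,0],[0,0,0],[0,0,0],[0,0,0],[0,0,0],[0,0,0],[0,0,0]],"fingers":[0.9,0.9,0.9,-0.2,-0.2,-0.2,-0.2,-0.2,-0.2,-0.2,-0.2,-0.2]}'
python3 -m jog '{"delta_pos":[[-17,-10,12],[-17,-10,12],[-17,-25,12],[-17,-25,12],[-17,-25,12],[-17,-25,12],[-17,-25,12],[-17,-25,12],[0,-23,10],[0,0,0],[0,0,0],[0,0,0]],"delta_rot":[[0,0,-7.1],[0,0,-7.1],[0,0,-7.1],[0,0,-7.1],[0,0,-7.1],[0,0,-7.1],[0,0,-7.1],[0,0,-7.1],[0,0,-7.1],[0,0,-7.1],[0,0,-7.1],[0,0,-7.1]],"fingers":[-1,-1,-1,-1,-1,-1,-1,-1,-1,-1,-1,-1]}'
python3 -m jog '{"delta_pos":[[0,0,0],[0,0,0]],"delta_rot":[[0,0,-7],[0,0,0]],"fingers":[-1,-1]}'
python3 c.py pics/w9.png rack easel plate1 tray
```

```text
clock: 26.55
position: [0.6896, -0.1062, 0.2251]
orientation: [0.005, 0.694, 0.72, -0.003]
contact_force: [1.2, 1.4, 2.0]
finger_gap: 0.0512
grip_force: 0.0
clock: 27.55
position: [0.5493, -0.3011, 0.3215]
orientation: [-0.005, 0.998, 0.057, -0.005]
contact_force: [0.4, 0.8, -0.5]
finger_gap: 0.0853
grip_force: 0.0
clock: 27.72
position: [0.5495, -0.3003, 0.3214]
orientation: [-0.005, 1.0, -0.002, -0.005]
contact_force: [0.0, 0.4, 0.1]
finger_gap: 0.0854
grip_force: 0.0
easel 0.59 [234, 72, 71, 173] [0. 0. 0.] 0
plate1 0.76 [214, 86, 80, 56] [0. 0. 0.] 0
plate1 0.57 [220, 142, 70, 59] [0. 0. 0.] 0
tray 0.86 [91, 17, 122, 135] [ 0.6162 -0.1088  0.0317] 0.971
[[1.0, -0.005, -0.011, 0.549], [-0.005, -1.0, 0.01, -0.3], [-0.011, -0.01, -1.0, 0.321], [0.0, 0.0, 0.0, 1.0]]
```

View pics/w9.png

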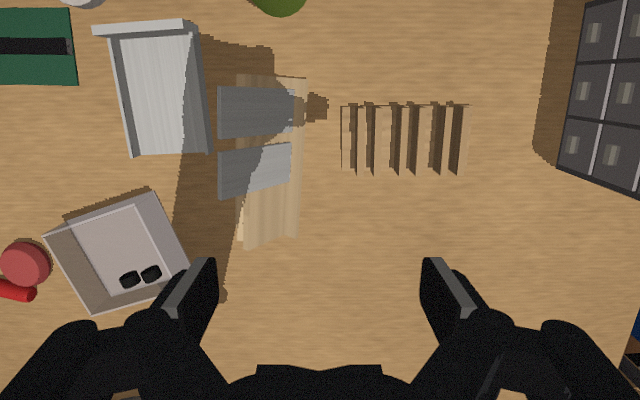

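```bash
cat > pf.py <<'E'
from h import *
P=box(-3,3,-25,25,0,110)
def rot(yaw,l=.6): # plate axes: z leans toward dir yaw (world +y at pi/2); x = free face (opposite side, up)
    d=np.array([np.cos(yaw),np.sin(yaw),0]); k=np.array([0,0,1.]); z=np.sin(l)*d+np.cos(l)*k; x=-np.cos(l)*d+np.sin(l)*k
    return np.c_[x,np.cross(z,x),z]
def psil(p,c):
    k=np.zeros((400,640),np.uint8); cv2.fillConvexPoly(k,cv2.convexHull(np.round(w2p(P@rot(p[3]).T+p[:3],c)*16).astype(np.int32)),1,shift=4); return k>0
if __name__=="__main__":
    T=tool(); V={}
    for n in("wrist","scene"):
        camera(n); c=cam(n,T); L=[(d["pixels"],c,d["p"]) for d in regions_of("plate1",n) if d["p"]>.35]
        L.sort(key=lambda a:-p2w([np.argwhere(a[0])[:,::-1].mean(0)],.06,c)[0][0]); V[n]=L
        print(n,[(round(a[2],2),p2w([np.argwhere(a[0])[:,::-1].mean(0)],.06,c)[0][:2].round(3)) for a in L])
    for i in range(2):
        v=[V[n][i] for n in V if len(V[n])==2]
        q=np.array([.545-.066*i,-.25,.02,1.57]); f=lambda p:-sum((psil(p,c)&k).sum()/(psil(p,c)|k).sum() for k,c,_ in v)
        r=minimize(f,q,method="Nelder-Mead",options=dict(initial_simplex=np.vstack([q,q+np.diag([.01,.01,.01,.1])]),xatol=2e-4,fatol=1e-4)); p=r.x
        Rm=rot(p[3]); print(p.round(4),"iou",[round((psil(p,c)&k).sum()/(psil(p,c)|k).sum(),3) for k,c,_ in v],"top",(p[:3]+.11*Rm[:,2]).round(4),"grip92",(p[:3]+.092*Rm[:,2]).round(4))
    print([(round(d["p"],2),np.round(d["rect"])) for d in regions_of("rack","wrist")])
E
python3 pf.py
```

```text
wrist [(0.86, array([ 0.598, -0.228])), (0.63, array([ 0.534, -0.223]))]
scene [(0.76, array([ 0.592, -0.232])), (0.79, array([ 0.53 , -0.227]))]
[ 0.5928 -0.2654  0.0158  1.4333] iou [np.float64(0.946), np.float64(0.85)] top [ 0.6013 -0.2038  0.1066] grip92 [ 0.5999 -0.2139  0.0917]
[ 0.5339 -0.2602  0.0165  1.5477] iou [np.float64(0.887), np.float64(0.836)] top [ 0.5353 -0.1981  0.1073] grip92 [ 0.5351 -0.2082  0.0924]
[(0.81, array([340., 106., 135.,  70.])), (0.73, array([ 38., 187., 153., 130.])), (0.66, array([217.,  83.,  78.,  53.]))]
```

```bash
python3 -m jog '{"delta_pos":[[0,-30,-20],[0,-30,-25],[0,-30,-25],[0,-15,-25],[0,0,0],[0,0,0],[0,0,0]],"delta_rot":[[0,0,0],[0,0,0],[0,0,0],[0,0,0],[0,0,0],[0,0,0],[0,0,0]],"fingers":[-1,-1,-1,-1,-1,-1,-1]}'
python3 c.py pics/w10.png rack; python3 - <<'E'
import cv2; a=cv2.imread("pics/w10.png"); cv2.imwrite("pics/w10c.png",cv2.resize(a[40:290,180:500],None,fx=2.4,fy=2.4))
E
```

```text
clock: 28.8
position: [0.5506, -0.4043, 0.2275]
orientation: [-0.005, 1.0, 0.0, -0.005]
contact_force: [0.9, 0.0, -0.2]
finger_gap: 0.0854
grip_force: 0.0
rack 0.59 [239, 111, 164, 90] [ 0.5602 -0.4062  1.5889] 0.853
[[1.0, 0.001, -0.009, 0.551], [0.001, -1.0, 0.011, -0.404], [-0.009, -0.011, -1.0, 0.227], [0.0, 0.0, 0.0, 1.0]]
```

View pics/w10c.png

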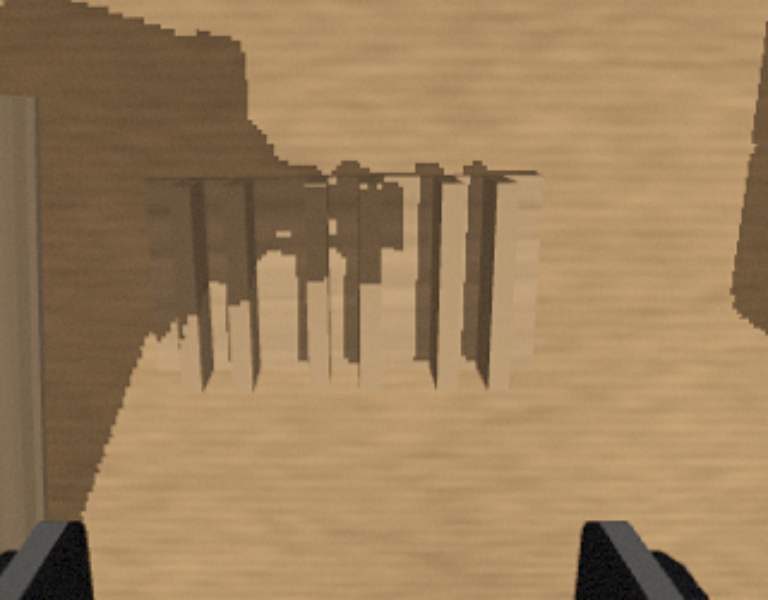

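```bash
cat > rf.py <<'E'
from h import *
import pickle
M["rack"]=[box(-80,80,-40,40,0,8)]+[box(s+e*10-4,s+e*10+4,-40,40,0,40) for s in(-50,0,50) for e in(-1,1)]
T=tool(); im=camera("wrist"); c=cam("wrist",T); d=regions_of("rack","wrist")[0]
p,f=fit("rack",(.56,-.406,1.58),[(d["pixels"],c)]); print(p.round(4),f,d["p"])
Rm,t=pose(p); S=2.4; a=cv2.resize(im[40:290,180:500],None,fx=S,fy=S)
def px(P): return (w2p(np.array(P)@Rm.T+t,c)-[180,40])*S
for s in(-.05,0,.05):
    for e in(-.006,.006):
        q=px([[s+e,-.04,.04],[s+e,.04,.04]]); cv2.line(a,*[tuple(int(round(v)) for v in r) for r in q],(0,0,255),1)
q=px([[-.08,-.04,.008],[.08,-.04,.008],[.08,.04,.008],[-.08,.04,.008]]); cv2.polylines(a,[np.round(q).astype(np.int32)],True,(255,0,0),1)
cv2.imwrite("pics/r1.png",a)
E
python3 rf.py
```

```text
[ 0.56   -0.4062  1.5901] 0.9666422823701536 0.66
```

View pics/r1.png

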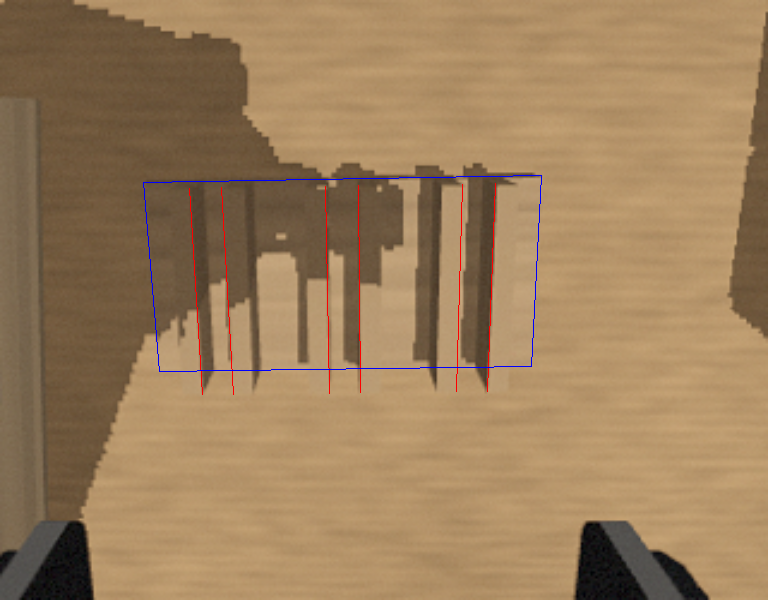

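```bash
python3 -m jog '{"delta_pos":[[0,0,30],[7,33,5],[7,33,5],[7,33,5],[7,33,5],[8,33,5],[8,33,5],[8,32,0],[0,0,0],[0,0,0],[0,0,0],[0,0,0]],"delta_rot":[[0,0,-1],[0,0,-1],[0,0,-1],[0,0,-1],[0,0,-1],[0,0,0],[-6.85,0.6,0],[-6.85,0.6,0],[-6.85,0.6,0],[-6.85,0.6,0],[-6.85,0.6,0],[0,0,0]],"fingers":[0,0,0,0,0,0,0,0,0,0,0,0]}' 60
cat > rel.py <<'E'
from h import *
import sys
T=tool(); g=np.array(eval(sys.argv[1])); z=np.array([.049,.563,.825]); e=g-T[:3,3]
print(T[:3,:3].round(3).tolist(),T[:3,3].round(4),"to grip mm",(e*1e3).round(1),"pre70",((e+.07*z)*1e3).round(1))
W=np.c_[[.996,-.087,0],np.cross(-z,[.996,-.087,0]),-z]; print("rot needed deg",np.degrees(R.from_matrix(W@T[:3,:3].T).as_rotvec()).round(1), "joints",state()["joint_positions"].round(2))
E
python3 rel.py "[.5989,-.2127,.0934]"
```

```text
clock: 30.0
position: [0.6022, -0.1682, 0.2855]
orientation: [0.291, 0.956, -0.038, -0.017]
contact_force: [0.5, 0.3, -1.3]
finger_gap: 0.0427
grip_force: 0.0
[[0.997, -0.063, -0.054], [-0.082, -0.828, -0.555], [-0.01, 0.557, -0.83]] [ 0.6022 -0.1682  0.2855] to grip mm [  -3.3  -44.5 -192.1] pre70 [ 1.000e-01 -5.100e+00 -1.343e+02]
rot needed deg [-0.6 -0.5 -0.3] joints [ 0.25  0.44 -0.48  1.69  0.78  1.35 -2.15]
```

```bash
python3 -m jog '{"delta_pos":[[0,-1,-30],[0,-2,-35],[0,-2,-35],[0,0,-24],[0,0,-10],[0,0,0],[0,0,0]],"delta_rot":[[-0.3,-0.3,-0.3],[-0.3,-0.2,0],[0,0,0],[0,0,0],[0,0,0],[0,0,0],[0,0,0]],"fingers":[0,0,0,0,0,0,0]}' 60
python3 rel.py "[.5989,-.2127,.0934]"
python3 pf.py; python3 - <<'E'
from pf import *
import pickle
T=tool(); im=camera("wrist"); c=cam("wrist",T)
z=np.array([.049,.563,.825]); 
for b,col in(((.5943,-.2656,.0158),(0,0,255)),((.5319,-.2601,.0165),(255,0,0))):
    q=w2p(P@rot(1.484).T+np.array(b),c); cv2.polylines(im,[cv2.convexHull(np.round(q).astype(np.int32))],True,col,1)
cv2.imwrite("pics/w11.png",im)
E
```

```text
clock: 30.58
position: [0.6021, -0.181, 0.1536]
orientation: [0.294, 0.954, -0.048, -0.014]
contact_force: [-0.6, -0.2, 1.2]
finger_gap: 0.0425
grip_force: 0.0
[[0.995, -0.084, -0.054], [-0.1, -0.822, -0.561], [0.002, 0.563, -0.826]] [ 0.6021 -0.181   0.1536] to grip mm [ -3.2 -31.7 -60.2] pre70 [ 0.2  7.7 -2.5]
rot needed deg [-0.1  0.1  0.8] joints [ 0.23  0.6  -0.43  1.79  0.9   1.18 -2.35]
wrist [(0.78, array([ 0.588, -0.234])), (0.77, array([ 0.505, -0.226]))]
scene [(0.57, array([ 0.591, -0.23 ]))]
[ 5.8540e-01 -2.7510e-01 -1.0000e-04  1.4976e+00] iou [np.float64(0.932)] top [ 0.59   -0.2131  0.0907] grip92 [ 0.5892 -0.2232  0.0759]
[ 0.4938 -0.2512  0.0233  1.4602] iou [np.float64(0.58)] top [ 0.5006 -0.1895  0.1141] grip92 [ 0.4995 -0.1996  0.0993]
[(0.71, array([353., 128., 125., 108.]))]
```

View pics/w11.png

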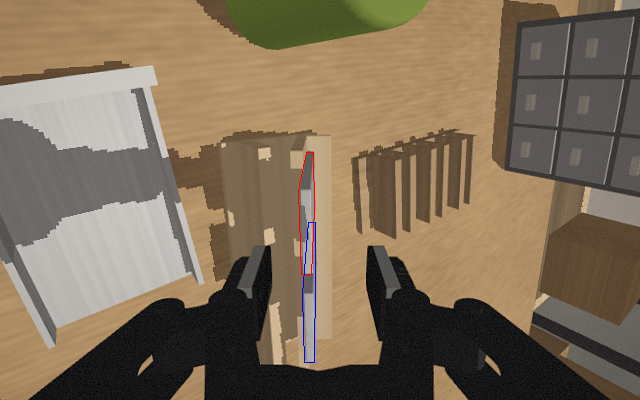

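```bash
python3 -m jog '{"delta_pos":[[0,7,-2],[-1,-10,-15],[-1,-12,-17],[-1,-10,-15],[0,-5,-8],[0,-2,-3],[0,0,0],[0,0,0]],"delta_rot":[[0,0,0.4],[0,0,0.4],[0,0,0],[0,0,0],[0,0,0],[0,0,0],[0,0,0],[0,0,0]],"fingers":[0,0,0,0,0,0,0,0]}' 60
python3 rel.py "[.5989,-.2127,.0934]"
```

```text
clock: 31.55
position: [0.599, -0.2119, 0.0928]
orientation: [0.295, 0.955, -0.041, -0.012]
contact_force: [-1.1, 0.8, -0.9]
finger_gap: 0.0429
grip_force: 0.0
[[0.996, -0.071, -0.046], [-0.085, -0.823, -0.562], [0.002, 0.564, -0.826]] [ 0.599  -0.2119  0.0928] to grip mm [-0.1 -0.8  0.6] pre70 [ 3.3 38.6 58.4]
rot needed deg [-0.1  0.1 -0.1] joints [ 0.25  0.67 -0.39  1.83  0.99  1.08 -2.4 ]
```

Close, then lift back along the plate axis.

```bash
python3 -m jog '{"delta_pos":[[0,0,0],[0,0,0],[0,0,0],[0,0,0],[0,0,0]],"delta_rot":[[0,0,0],[0,0,0],[0,0,0],[0,0,0],[0,0,0]],"fingers":[0.95,0.95,0.95,0.95,0.95]}' 60
python3 -m jog '{"delta_pos":[[0,0,15],[0,0,25],[0,-5,35],[0,-10,35],[0,0,20],[0,0,0],[0,0,0],[0,0,0]],"delta_rot":[[0,0,0],[0,0,0],[0,0,0],[6.85,-0.6,0],[6.85,-0.6,0],[6.85,-0.6,0],[6.85,-0.6,0],[6.85,-0.6,0]],"fingers":[0.95,0.95,0.95,0.95,0.95,0.95,0.95,0.95]}' 60
python3 -m jog '{"delta_pos":[[-8,-20,0],[-8,-30,0],[-8,-30,0],[-8,-30,0],[-8,-20,0],[0,-10,0],[0,0,0],[0,0,0]],"delta_rot":[[0,0,2],[0,0,2],[0,0,2],[0,0,0],[0,0,0],[0,0,0],[0,0,0],[0,0,0]],"fingers":[0.95,0.95,0.95,0.95,0.95,0.95,0.95,0.95]}' 60
cat > slot.py <<'E'
from h import *
import sys
T=tool(); rc=np.array([.560,-.4062]); a=1.590; s=float(sys.argv[1])/1e3
g=rc+s*np.array([np.cos(a),np.sin(a)]); e=(g-T[:2,3])*1e3
W=np.c_[[np.sin(a),-np.cos(a),0],[-np.cos(a),-np.sin(a),0],[0,0,-1]]
print("pos",T[:3,3].round(4),"to slot",e.round(1),"rot",np.degrees(R.from_matrix(W@T[:3,:3].T).as_rotvec()).round(2))
im=camera("wrist"); c=cam("wrist",T)
for L in(.092,): 
    b=box(-25,25,-3,3,0,0)+[0,0,L]  # plate end in tool frame
    q=w2p(b@T[:3,:3].T+T[:3,3],c); cv2.polylines(im,[cv2.convexHull(np.round(q).astype(np.int32))],True,(0,0,255),1)
for e in(-.006,.006):
    P=[[s+e,-.04,.04],[s+e,.04,.04]]; q=w2p(np.array(P)@R.from_euler("z",a).as_matrix().T+[*rc,0],c); cv2.line(im,*[tuple(int(round(v)) for v in r) for r in q],(255,0,0),1)
cv2.imwrite(sys.argv[2],im)
E
python3 slot.py -50 pics/p1.png
```

```text
clock: 31.97
position: [0.5992, -0.213, 0.094]
orientation: [0.296, 0.954, -0.041, -0.011]
contact_force: [-0.1, -0.5, 4.3]
finger_gap: 0.0054
grip_force: 59.5
clock: 32.63
position: [0.5995, -0.2271, 0.226]
orientation: [-0.002, 0.999, -0.042, 0.004]
contact_force: [-0.2, -0.2, -2.3]
finger_gap: 0.0052
grip_force: 59.1
clock: 33.3
position: [0.5592, -0.3662, 0.223]
orientation: [-0.001, 1.0, 0.01, 0.002]
contact_force: [-0.1, 0.5, -0.6]
finger_gap: 0.0055
grip_force: 59.1
pos [ 0.5592 -0.3662  0.223 ] to slot [  1.7 -90. ] rot [-0.09  0.19  0.  ]
```

View pics/p1.png

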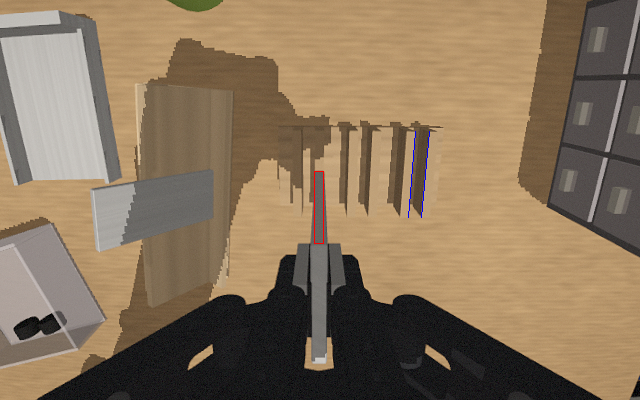

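```bash
python3 -m jog '{"delta_pos":[[0,-25,0],[1,-25,0],[1,-25,-10],[0,-15,-20],[0,0,-30],[0,0,-13],[0,0,0],[0,0,0],[0,0,0]],"delta_rot":[[0,0,0],[0,0,0],[0,0,0],[0,0,0],[0,0,0],[0,0,0],[0,0,0],[0,0,0],[0,0,0]],"fingers":[0.95,0.95,0.95,0.95,0.95,0.95,0.95,0.95,0.95]}' 60
python3 slot.py -50 pics/p2.png
```

```text
clock: 34.1
position: [0.5624, -0.456, 0.1515]
orientation: [-0.0, 1.0, 0.01, 0.002]
contact_force: [0.6, -0.7, -1.1]
finger_gap: 0.0053
grip_force: 59.1
pos [ 0.5624 -0.456   0.1515] to slot [-1.5 -0.2] rot [-0.01  0.28 -0.1 ]
```

```bash
python3 -m jog '{"delta_pos":[[0,0,-10],[0,0,-10],[0,0,-8],[0,0,-6],[0,0,0]],"delta_rot":[[0,0,0],[0,0,0],[0,0,0],[0,0,0],[0,0,0]],"fingers":[0.95,0.95,0.95,0.95,0.95]}' 60
python3 -m jog '{"delta_pos":[[0,0,-6],[0,0,-5],[0,0,-4],[0,0,0],[0,0,0]],"delta_rot":[[0,0,0],[0,0,0],[0,0,0],[0,0,0],[0,0,0]],"fingers":[0.95,0.95,0.95,0.95,0.95]}' 60
```

```text
clock: 34.57
position: [0.5593, -0.4569, 0.1131]
orientation: [-0.001, 1.0, 0.009, -0.0]
contact_force: [-0.8, -0.5, -1.0]
finger_gap: 0.0049
grip_force: 59.1
clock: 34.98
position: [0.5609, -0.4577, 0.1007]
orientation: [-0.0, 1.0, 0.009, 0.002]
contact_force: [0.6, 0.6, 0.5]
finger_gap: 0.0053
grip_force: 59.5
```

```bash
python3 -m jog '{"delta_pos":[[0,0,-1],[0,0,0],[0,0,0],[0,0,0],[0,0,0],[0,0,10],[0,0,25],[0,0,40],[0,0,40],[0,0,30],[0,0,0]],"delta_rot":[[0,0,0],[0,0,0],[0,0,0],[0,0,0],[0,0,0],[0,0,0],[0,0,0],[0,0,0],[0,0,0],[0,0,0],[0,0,0]],"fingers":[0.95,0.5,0.5,0.5,0.5,0.5,0.5,0.5,0.5,0,0]}' 60
python3 -m jog '{"delta_pos":[[-4,30,4],[-4,40,4],[-4,40,4],[-4,40,4],[-4,40,4],[-4,40,4],[0,26,0],[0,20,0],[0,0,0],[0,0,0],[0,0,0],[0,0,0]],"delta_rot":[[0,0,-1],[0,0,-1],[0,0,-1],[0,0,-1],[0,0,-1],[0,0,0],[-6.85,0.6,0],[-6.85,0.6,0],[-6.85,0.6,0],[-6.85,0.6,0],[-6.85,0.6,0],[0,0,0]],"fingers":[0,0,0,0,0,0,0,0,0,0,0,0]}' 60
python3 rel.py "[.5364,-.2072,.0940]"
python3 - <<'E'
from pf import *
T=tool(); im=camera("wrist"); c=cam("wrist",T); camera("scene")
r=[(d["pixels"],cam("scene")) for d in regions_of("plate1","scene") if d["p"]>.3]; print([p2w([np.argwhere(k)[:,::-1].mean(0)],.06,cc)[0].round(3) for k,cc in r])
for b,col in(((.5324,-.2601,.0165),(0,0,255)),):
    q=w2p(P@rot(1.484).T+np.array(b),c); cv2.polylines(im,[cv2.convexHull(np.round(q).astype(np.int32))],True,col,1)
cv2.imwrite("pics/w12.png",im)
E
```

```text
clock: 35.9
position: [0.564, -0.4588, 0.254]
orientation: [0.003, 1.0, 0.009, 0.007]
contact_force: [1.2, -0.2, 1.4]
finger_gap: 0.0419
grip_force: 0.0
clock: 36.9
position: [0.5371, -0.1757, 0.2673]
orientation: [0.296, 0.955, -0.027, -0.014]
contact_force: [-0.8, 1.9, -0.6]
finger_gap: 0.0427
grip_force: 0.0
[[0.998, -0.044, -0.043], [-0.06, -0.823, -0.564], [-0.011, 0.566, -0.825]] [ 0.5371 -0.1757  0.2673] to grip mm [  -0.7  -31.5 -173.3] pre70 [   2.7    7.9 -115.5]
rot needed deg [-0.  -0.6 -1.5] joints [ 0.35  0.37 -0.58  1.86  0.81  1.29 -2.21]
[array([ 0.533, -0.229,  0.06 ]), array([ 0.541, -0.455,  0.06 ])]
```

View pics/w12.png

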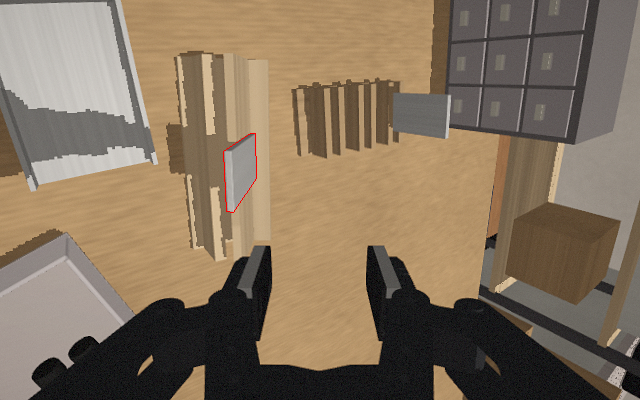

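```bash
python3 -m jog '{"delta_pos":[[1,3,-30],[1,3,-35],[1,2,-30],[0,0,-20],[-1,-10,-15],[-1,-12,-17],[-1,-10,-15],[0,-5,-8],[0,-2,-3],[0,0,0],[0,0,0]],"delta_rot":[[0,-0.3,-0.7],[0,-0.3,-0.8],[0,0,0],[0,0,0],[0,0,0],[0,0,0],[0,0,0],[0,0,0],[0,0,0],[0,0,0],[0,0,0]],"fingers":[0,0,0,0,0,0,0,0,0,0,0]}' 60
python3 rel.py "[.5364,-.2072,.0940]"
```

```text
clock: 37.97
position: [0.537, -0.2127, 0.0963]
orientation: [0.294, 0.955, -0.047, -0.013]
contact_force: [1.0, 0.1, 0.3]
finger_gap: 0.0426
grip_force: 0.0
[[0.995, -0.083, -0.052], [-0.098, -0.822, -0.56], [0.003, 0.563, -0.827]] [ 0.537  -0.2127  0.0963] to grip mm [-0.6  5.5 -2.3] pre70 [ 2.8 45.  55.5]
rot needed deg [-0.1  0.2  0.6] joints [ 0.33  0.61 -0.48  1.97  1.03  1.07 -2.49]
```

```bash
python3 -m jog '{"delta_pos":[[0,3,-1],[0,2.5,-1],[0,0,0],[0,0,0],[0,0,0],[0,0,0],[0,0,0],[0,0,0]],"delta_rot":[[0,0,0.6],[0,0,0],[0,0,0],[0,0,0],[0,0,0],[0,0,0],[0,0,0],[0,0,0]],"fingers":[0,0,0,0.95,0.95,0.95,0.95,0.95]}' 60
python3 rel.py "[.5364,-.2072,.0940]"
python3 -m jog '{"delta_pos":[[0,0,15],[0,0,25],[0,-5,35],[0,-10,35],[0,0,20],[0,0,0],[0,0,0],[0,0,0]],"delta_rot":[[0,0,0],[0,0,0],[0,0,0],[6.85,-0.6,0],[6.85,-0.6,0],[6.85,-0.6,0],[6.85,-0.6,0],[6.85,-0.6,0]],"fingers":[0.95,0.95,0.95,0.95,0.95,0.95,0.95,0.95]}' 60
python3 -m jog '{"delta_pos":[[4,-20,0],[4,-20,0],[4,-20,0],[4,-20,0],[4,-20,0],[3,-15,0],[0,0,0],[0,0,0]],"delta_rot":[[0,0,2],[0,0,2],[0,0,2],[0,0,0],[0,0,0],[0,0,0],[0,0,0],[0,0,0]],"fingers":[0.95,0.95,0.95,0.95,0.95,0.95,0.95,0.95]}' 60
python3 slot.py 50 pics/p3.png
```

```text
clock: 38.63
position: [0.5367, -0.2077, 0.0943]
orientation: [0.295, 0.954, -0.042, -0.012]
contact_force: [-0.9, 0.5, 5.8]
finger_gap: 0.0048
grip_force: 58.8
[[0.996, -0.073, -0.047], [-0.087, -0.822, -0.563], [0.003, 0.565, -0.825]] [ 0.5367 -0.2077  0.0943] to grip mm [-0.3  0.5 -0.3] pre70 [ 3.1 39.9 57.4]
rot needed deg [ 0.   0.1 -0. ] joints [ 0.32  0.61 -0.48  1.97  1.04  1.07 -2.5 ]
clock: 39.3
position: [0.5373, -0.2216, 0.224]
orientation: [-0.001, 0.999, -0.044, 0.003]
contact_force: [-0.9, 0.5, -2.4]
finger_gap: 0.0053
grip_force: 58.9
clock: 39.97
position: [0.559, -0.3371, 0.2213]
orientation: [0.001, 1.0, 0.008, 0.0]
contact_force: [0.1, 0.3, -0.0]
finger_gap: 0.0052
grip_force: 59.0
pos [ 0.559  -0.3371  0.2213] to slot [  0.1 -19.1] rot [0.1  0.04 0.22]
```

```bash
python3 -m jog '{"delta_pos":[[0,-10,0],[0,-9,0],[0,0,-25],[0,0,-25],[0,0,-20],[0,0,0],[0,0,0],[0,0,0]],"delta_rot":[[0,0,0.2],[0,0,0],[0,0,0],[0,0,0],[0,0,0],[0,0,0],[0,0,0],[0,0,0]],"fingers":[0.95,0.95,0.95,0.95,0.95,0.95,0.95,0.95]}' 60
python3 slot.py 50 pics/p4.png
```

```text
clock: 40.68
position: [0.5603, -0.356, 0.1536]
orientation: [0.002, 1.0, 0.01, 0.002]
contact_force: [0.1, 0.3, -0.0]
finger_gap: 0.0052
grip_force: 59.0
pos [ 0.5603 -0.356   0.1536] to slot [-1.3 -0.2] rot [ 0.2   0.19 -0.07]
```

```bash
python3 -m jog '{"delta_pos":[[0,0,-10],[0,0,-10],[0,0,-8],[0,0,-6],[0,0,-6],[0,0,-6],[0,0,-3],[0,0,0],[0,0,0]],"delta_rot":[[0,0,0],[0,0,0],[0,0,0],[0,0,0],[0,0,0],[0,0,0],[0,0,0],[0,0,0],[0,0,0]],"fingers":[0.95,0.95,0.95,0.95,0.95,0.95,0.95,0.95,0.95]}' 60
```

```text
clock: 41.48
position: [0.5595, -0.3556, 0.103]
orientation: [0.001, 1.0, 0.01, 0.001]
contact_force: [0.2, -0.4, -0.8]
finger_gap: 0.0052
grip_force: 59.0
```

```bash
python3 -m jog '{"delta_pos":[[0,0,-2],[0,0,-1],[0,0,0],[0,0,0],[0,0,0],[0,0,0],[0,0,0],[0,0,10],[0,0,25],[0,0,40],[0,0,40],[0,0,30]],"delta_rot":[[0,0,0],[0,0,0],[0,0,0],[0,0,0],[0,0,0],[0,0,0],[0,0,0],[0,0,0],[0,0,0],[0,0,0],[0,0,0],[0,0,0]],"fingers":[0.95,0.95,0.95,0.5,0.5,0.5,0.5,0.5,0.5,0.5,0.5,0.5]}' 60
python3 -m jog '{"delta_pos":[[-10,0,20],[-15,15,20],[-15,15,20],[-10,20,10],[0,0,0],[0,0,0]],"delta_rot":[[0,0,0],[0,0,0],[0,0,0],[0,0,0],[0,0,0],[0,0,0]],"fingers":[0,0,0,0,0,0]}' 60
cat > fin.py <<'E'
from h import *
T=tool(); 
for n in("wrist","scene","side"): camera(n)
U=box(-25,25,-3,3,8,118)  # upright plate, width along x
def f3(k,c,y0):
    def s(p):
        m=np.zeros((400,640),np.uint8); Rm=R.from_euler("zx",[p[2],p[3]]).as_matrix()
        cv2.fillConvexPoly(m,cv2.convexHull(np.round(w2p((U-[0,0,.008])@Rm.T+[p[0],p[1],.008],c)*16).astype(np.int32)),1,shift=4); return m>0
    q=np.array([.56,y0,0,0]); r=minimize(lambda p:-(s(p)&k).sum()/(s(p)|k).sum(),q,method="Nelder-Mead",options=dict(initial_simplex=np.vstack([q,q+np.diag([.01,.005,.05,.08])]))); return r.x.round(3),round(-r.fun,3)
for n in("wrist","scene"):
    c=cam(n,T)
    for d in regions_of("plate1",n):
        if d["p"]<.35: continue
        print("plate",n,round(d["p"],2),np.round(d["rect"]),[f3(d["pixels"],c,y) for y in(-.356,-.456)])
for m,p in(("tray",(.615,-.108,.03)),("bar",(.683,.162,1.515))):
    for n in("wrist","scene","side"):
        for d in regions_of(m,n)[:1]: print(m,n,round(d["p"],2),*fit(m,p,[(d["pixels"],cam(n,T))]))
for n in("wrist","side","scene"):
    for d in regions_of("foot1",n)[:4]:
        l,t,w,h=d["rect"]; print("foot",n,round(d["p"],2),np.round(d["rect"]),p2w([[l+w/2,t+h/2]],.012,cam(n,T))[0].round(3))
E
python3 fin.py
```

```text
clock: 42.48
position: [0.5603, -0.3555, 0.2493]
orientation: [0.002, 1.0, 0.01, 0.002]
contact_force: [0.8, -1.0, 0.1]
finger_gap: 0.0212
grip_force: 0.0
clock: 42.98
position: [0.5097, -0.3047, 0.317]
orientation: [0.002, 1.0, 0.011, 0.002]
contact_force: [-0.8, -0.3, 0.2]
finger_gap: 0.0425
grip_force: 0.0
plate wrist 0.98 [360.  89.  20.  58.] [(array([ 0.561, -0.357,  0.013,  0.008]), np.float64(0.948)), (array([ 0.56 , -0.456,  0.   ,  0.   ]), np.float64(-0.0))]
plate wrist 0.97 [444.  92.  50.  56.] [(array([ 0.56 , -0.356,  0.   ,  0.   ]), np.float64(-0.0)), (array([ 0.562, -0.465,  0.094, -0.067]), np.float64(0.947))]
plate scene 0.71 [197. 239.  15.  37.] [(array([ 0.556, -0.353, -0.031,  0.029]), np.float64(0.794)), (array([ 0.56 , -0.456,  0.   ,  0.   ]), np.float64(-0.0))]
plate scene 0.66 [163. 256.  15.  32.] [(array([ 0.56 , -0.356,  0.   ,  0.   ]), np.float64(-0.0)), (array([ 0.568, -0.454, -0.064,  0.039]), np.float64(0.71))]
tray wrist 0.86 [ 0.61771343 -0.10846885  0.03381007] 0.9852276677094195
tray scene 0.85 [ 0.61300978 -0.10735562  0.03271329] 0.9053691275167786
tray side 0.6 [ 0.61857395 -0.11013528  0.02347159] 0.9093725793958172
bar wrist 0.85 [0.68725393 0.16199951 1.48881279] 0.9904306220095693
bar scene 0.92 [0.6786205  0.16153868 1.50870504] 0.9044776119402985
bar side 0.72 [0.683 0.162 1.515] -0.0
foot wrist 0.8 [118. 239.  28.  18.] [ 0.372 -0.055  0.012]
foot wrist 0.52 [100. 250.  22.  17.] [ 0.356 -0.022  0.012]
foot wrist 0.31 [359.  91.  20.  57.] [ 0.55  -0.366  0.012]
foot side 0.63 [372. 206.   6.   6.] [ 0.362 -0.027  0.012]
foot scene 0.51 [263. 187.   8.   8.] [ 0.352 -0.028  0.012]
foot scene 0.44 [259. 192.   6.   9.] [ 0.364 -0.057  0.012]
```

```bash
python3 -c "
from station import *
print(close_job())"
```

```text
the job is handed in; nothing more can be done
None
```

The job is handed in, and every part of the task was carried out: bed levered up by about 15 mm, bar back flat on its mat, both rubber feet in the tub, tray flat on the table, and both cover plates upright in the rack. I last measured the bed's height before moving the tray. I also viewed 17 pictures, over the limit of 14.

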